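# Pack the coffee tray

### The job

Pack the dark wooden tray: lay the stick lighter along the long mat, stand the square tin on the square mat, squared up with it, and put the wide round tin on the round mat with the small round tin centred on top of it; centre each on its mat. Leave the knobbed canister and the oblong tin where they are.

Things in the scene. Friction and masses are not known exactly. Their poses are not given: they have to be found in the camera images.
- wide_tin_center (a point): wide flat round aluminium tin, closed: 60 mm diameter, 30 mm tall, flat top, about 0.1 kg, standing upright on the table. Point: its centre, half-way up (15 mm).
- small_tin_center (a point): small round aluminium tin, closed: 42 mm diameter, 30 mm tall, about 0.05 kg, upright on the table. Point: its centre, half-way up (15 mm).
- square_tin_center (a point): square aluminium tin, closed: 46 x 46 mm in plan, 36 mm tall, about 0.1 kg, upright on the table. Point: its centre, half-way up (18 mm); x and y axes square to its sides.
- lighter_center (a point): black plastic stick lighter lying on the table: 120 mm long along its x axis, 22 mm wide, 24 mm high, about 0.06 kg; the handle (22 mm wide) runs from x = -60 to +25 mm, a thin steel nozzle (12 mm) from there to +60. Point: centre of its length and width, 12 mm up. Either way round on the mat will do.
- canister_center (a point): look-alike to be left alone: round aluminium canister, 52 mm diameter, 70 mm tall including a small black knob on its lid. Point: on its axis, half-way up (35 mm).
- oblong_tin_center (a point): look-alike to be left alone: oblong aluminium tin, 80 mm along its x axis, 46 mm wide, 36 mm tall. Point: its centre, half-way up (18 mm).
- round_mat: target for the two stacked round tins: round mat, 90 mm diameter, 4 mm thick, cork, lying on the tray and fixed to it; the three mats swap places from start to start, in a row about 115 mm apart. Origin: centre of its underside, 6 mm above the table; its top is 10 mm above the table. Its x axis runs along the tray's short side.
- square_mat: target for the square tin: square mat, 86 x 86 mm, 4 mm thick, sides along its x and y axes, cork, lying on the tray and fixed to it; the three mats swap places from start to start, in a row about 115 mm apart. Origin: centre of its underside, 6 mm above the table; its top is 10 mm above the table. Its x axis runs along the tray's short side.
- strip_mat: target for the lighter: long mat, 150 mm along its x axis, 44 mm wide, 4 mm thick, cork, lying on the tray and fixed to it; the three mats swap places from start to start, in a row about 115 mm apart. Origin: centre of its underside, 6 mm above the table; its top is 10 mm above the table. Its x axis runs along the tray's short side.
- tray: dark wooden tray, fixed, 230 mm along its x axis, 380 mm along y, floor 6 mm thick, rim 18 mm above the table; it carries the mats, turned as it is. Origin: centre of its underside, on the table. Not listed: two mugs and a saucer at the far edge of the table, and a gas ring with a saucepan far to the robot's left, all out of the way.
Not all that is in view belongs to the job. What is shaped like the part that bears square_tin_center but orange is not meant.

How it is judged:
By the outcome, as a careful person would: the job done as asked, in the order asked, and still so for the second after the job is handed in, with the robot touching nothing.
It also fails if it takes over 128 s, if anything falls off the work surface, if the arm or the gripper's body presses on something with over 40 N, if the wrist force passes 120 N, or if a joint passes its speed limit or range.

### The arm

A 6-joint arm with a two-finger parallel gripper is mounted at the origin on the work surface. World frame = base frame: x ahead of the robot, y to its left, z up, the work surface at z = 0. Lengths are in m, angles in degrees, forces in N, time in s.
With the tool pointing down it reaches from about 0.25 to 0.725 m from the base axis. Payload 9.7 kg.
Tool frame: the origin (TCP) lies on the centre line of the jaws, within the pads' length; the fingertips stand 17 mm ahead of it and the grasp point (between the pads) lies 2 mm behind it (bot.nose_length is the distance from the TCP to the fingertips, in m); x points along the fingers, y is the direction in which the jaws open and shut, and the axes are right-handed (so a half turn about x gives the same grasp; the last joint's range is limited). The gripper opens to 85 mm and grips with 20 to 120 N. Pads are 22 mm wide; open, the fingers measure 114 mm over their backs; the gripper's body (76 mm by 85 mm) begins 54 mm behind the grasp point. The pads swing forward as they close: fully open they stand 13 mm farther back than shut.
Start: joints at [-77.063, 4.979, 10.078, 95.1, 0, 90], TCP at [0.123, -0.536, 0.248] pointing down, gripper open.
Joint ranges: [-179.16, 179.16], [-48.56, 103.87], [-65.8, 70.77], [-126.05, 130.52], [-82.76, 87.17], [-180, 180]. Speed limits (degrees/s): [127.2, 127.2, 147.25, 180, 180, 180].

### API

Orientations are given as [roll, pitch, yaw] about the fixed x, y, z axes, in that order (R = Rz(yaw) Ry(pitch) Rx(roll)).
In Python, from workcell import bot, viewer, ticket gives the robot as it stands.
- The arm moves only by the tool jog_arm, never from a script. Its argument "deltas" is a list of rows, each an object of numbers: "fingers": the opening, from 0 (shut) to 1 (fully open); "x", "y", "z": the shift along the world's x, y, z in mm; "twist": the turn about the world's z in degrees. A call has 1 to 10 rows; each row is the pose to reach, as a shift and turn from the pose measured when the call began; what a row does not reach only later rows make up. A row lasts 1/10 s, in which the tool goes at most 50 mm and 8.59 degrees, less where a joint would pass 70% of its speed; a pose out of reach is approached as far as the arm can. A call with a gripper value outside its range is refused whole. The fingers move at their own pace and stop on an object; "grip_force" is the grip in N (left out, the last holds). Time passes only in rows, so rows that repeat a pose let the fingers close. It gives the time, the measured TCP pose, the force and the opening at its end, in the units of the state.
- bot.get_obs(): the state, without advancing time (a new reading comes with each control period).
- viewer.camera(name): name is "side" or "top" or "wrist"; returns a dict with "image" (384x512x3 uint8, red, green, blue), "fovy" (degrees; the focal length in pixels is half the picture's height over the tangent of half this angle, whatever the lens; pixels are square), "cx", "cy" (the principal point, pixels), "D" ([k1, k2, p1, p2, k3] as OpenCV has them; the pictures are not rectified), "world_to_cam" (4x4, takes a point from world to camera coordinates); the wrist camera has in their place "tool_from_camera" (4x4, takes a point from camera to tool coordinates, whose origin is the TCP and whose axes are the tool frame's). Camera axes: x right, y down, z forward; pixel columns grow to the right and rows downward; lengths in m; the calibration is good to about 2 mm. A picture is of the moment at which its call begins: read the wrist's pose just before it. There is no depth.
- ticket.job_done(): hands the job in, once; it reports no verdict.
The state is a dict: "time": time; "q": joint angles; "qd": joint speeds; "joint_efforts": joint torques, N m; "ee_pos": TCP position; "tcp_rot": TCP orientation; "wrist_force": force on the tool from outside, world axes, zero at the start; "torque": the same for the moment, N m; "opening": finger opening in m.
Only numpy, scipy, OpenCV 4.12 (cv2) and the standard library are available. Lean on these libraries where they do the work, as an engineer would, in place of code of your own. Each camera call takes 0.05 s, during which the arm holds its last target.

## Working session

There is one attempt and no reset: what is moved stays moved. The work goes in short steps, Python scripts to look and compute and a tool call to move; the robot and the scene stay as the last step left them, time stands still between calls to the robot, and variables do not carry over. Pictures are saved under pics/ and viewed, and the job is handed in when it is done.

Besides the shell and the picture viewer there is one more tool, called after "Emit:" as name(argument=value, ...), one argument or row to a line, values as JSON. jog_arm: Moves the arm, as the interface text tells. Its arguments: {"type":"object","properties":{"deltas":{"type":"array"},"grip_force":{"type":"number"}},"required":["deltas"]}

```bash
mkdir -p pics; ls
cat > h.py <<'E'
import numpy as np, cv2, json
from workcell import bot, viewer, ticket
from scipy.spatial.transform import Rotation as R
def snap(n,tag):
    o=bot.get_obs(); c=viewer.camera(n); cv2.imwrite(f'pics/{tag}.png',c['image'][:,:,::-1])
    d={k:(np.asarray(v).tolist()) for k,v in c.items() if k!='image'}; d['pos']=list(map(float,o['ee_pos'])); d['rot']=np.asarray(o['tcp_rot']).tolist()
    json.dump(d,open(f'pics/{tag}.json','w')); return c,o
def load(tag):
    d=json.load(open(f'pics/{tag}.json')); f=192/np.tan(np.radians(d['fovy'])/2)
    K=np.array([[f,0,d['cx']],[0,f,d['cy']],[0,0,1]]); D=np.array(d['D'])
    if 'world_to_cam' in d: W=np.array(d['world_to_cam'])
    else:
        T=np.eye(4); T[:3,:3]=R.from_euler('xyz',d['rot'],degrees=True).as_matrix(); T[:3,3]=d['pos']
        W=np.linalg.inv(T@np.array(d['tool_from_camera']))
    return K,D,W
def ray(tag,uv):
    K,D,W=load(tag); p=cv2.undistortPoints(np.array([[uv]],float),K,D)[0,0]
    Rm=W[:3,:3]; c=-Rm.T@W[:3,3]; d=Rm.T@np.array([p[0],p[1],1]); return c,d/np.linalg.norm(d)
def onz(tag,uv,z):
    c,d=ray(tag,uv); return c+d*(z-c[2])/d[2]
def tri(*obs):
    A=np.zeros((3,3));b=np.zeros(3);rs=[]
    for t,uv in obs:
        c,d=ray(t,uv);P=np.eye(3)-np.outer(d,d);A+=P;b+=P@c;rs.append((c,P))
    x=np.linalg.solve(A,b); return x,[float(np.linalg.norm(P@(x-c))*1e3) for c,P in rs]
def proj(tag,pts):
    K,D,W=load(tag); return cv2.projectPoints(np.array(pts,float).reshape(-1,3),cv2.Rodrigues(W[:3,:3])[0],W[:3,3],K,D)[0][:,0]
E
python3 - <<'E'
from h import *
for n in ('side','top','wrist'):
    c,o=snap(n,n+'0'); 
    print(n,c['fovy'],c['cx'],c['cy'],c['D'])
    print(np.round(c.get('world_to_cam',c.get('tool_from_camera')),3).tolist())
print(o)
E
```

```text
pics
side 56.71972476437459 252.22306508612425 190.45419422968763 [-0.05788838  0.          0.          0.          0.        ]
[[0.964, -0.265, 0.02, -0.56], [-0.136, -0.557, -0.819, 0.147], [0.229, 0.787, -0.573, 0.738], [0.0, 0.0, 0.0, 1.0]]
top 51.77283395200387 256.0925767392878 199.91795816465026 [0.00475752 0.         0.         0.         0.        ]
[[0.002, -1.0, 0.01, 0.005], [-0.992, -0.003, -0.125, 0.584], [0.125, -0.01, -0.992, 1.208], [0.0, 0.0, 0.0, 1.0]]
wrist 63.3440510605245 260.2853296385186 192.90065185064455 [-0.02232128  0.          0.          0.          0.        ]
[[-0.001, -0.287, 0.958, -0.126], [1.0, -0.0, 0.001, -0.002], [0.0, 0.958, 0.287, -0.074], [0.0, 0.0, 0.0, 1.0]]
{'time': 0.1, 'q': array([-7.70630272e+01,  5.00754124e+00,  1.00393741e+01,  9.50999924e+01,
        4.61464701e-04,  8.99999259e+01]), 'qd': array([ 0.11102081, -0.07694552,  0.0735686 , -0.04067321, -0.03368543,
        0.01230638]), 'joint_efforts': array([ 2.42320459e-05, -5.21563125e+01,  4.65651226e+01,  1.59998046e-02,
        5.18809571e-06,  1.09306552e-05]), 'ee_pos': array([ 0.12309374, -0.53585661,  0.24766127]), 'tcp_rot': array([-90.38798098,  89.93183887, 102.54906573]), 'wrist_force': array([ 0.77823692, -0.53039897,  0.38589745]), 'torque': array([-0.0196211 , -0.03865204, -0.0271719 ]), 'opening': 0.08543965593660081}
```

View pics/side0.png

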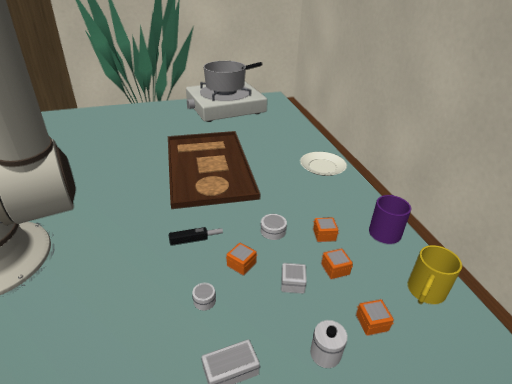

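View pics/top0.png

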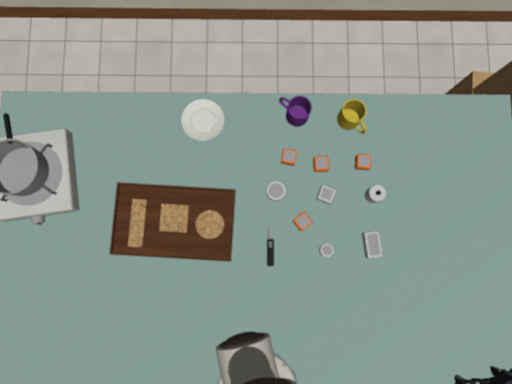

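View pics/wrist0.png

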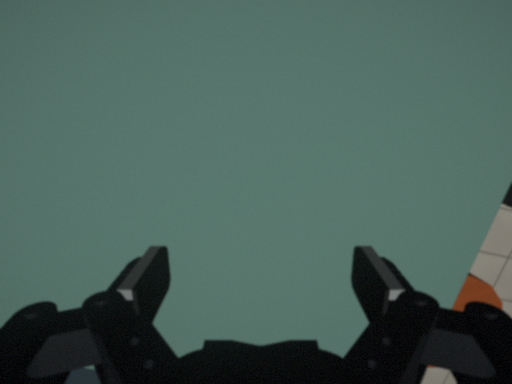

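The side view shows everything: wide tin (274,226), square tin (294,277), small tin (204,295), lighter (200,235), and the tray's mats, with strip, square and round running from far to near. The top view shows the same things at (276,191), (327,194), (327,250), (270,248), with the mats at (137,223), (174,218), (210,224). The wrist view shows only bare table. Next I'll enlarge crops.

```bash
cat >> h.py <<'E'
def crop(tag,u0,v0,u1,v1,s,out,marks=()):
    im=cv2.imread(f'pics/{tag}.png')[v0:v1,u0:u1]; im=cv2.resize(im,None,fx=s,fy=s,interpolation=cv2.INTER_CUBIC)
    for u in range((u0+9)//10*10,u1,10):
        cv2.line(im,(int((u-u0+.5)*s),0),(int((u-u0+.5)*s),8),(0,255,255),1)
        if u%20==0: cv2.putText(im,str(u),(int((u-u0)*s),20),0,.4,(255,255,255),1)
    for v in range((v0+9)//10*10,v1,10):
        cv2.line(im,(0,int((v-v0+.5)*s)),(8,int((v-v0+.5)*s)),(0,255,255),1)
        if v%20==0: cv2.putText(im,str(v),(10,int((v-v0+.5)*s)+4),0,.4,(255,255,255),1)
    for m in marks: cv2.circle(im,(int((m[0]-u0+.5)*s),int((m[1]-v0+.5)*s)),2,(255,0,255),-1)
    cv2.imwrite(f'pics/{out}.png',im)
E
python3 - <<'E'
from h import *
crop('top0',255,140,400,270,5,'tc1'); crop('top0',100,170,250,270,5,'tc2')
crop('side0',150,120,270,220,6,'sc1'); crop('side0',160,200,320,320,5,'sc2')
E
```

```text
(no output)
```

View pics/tc1.png

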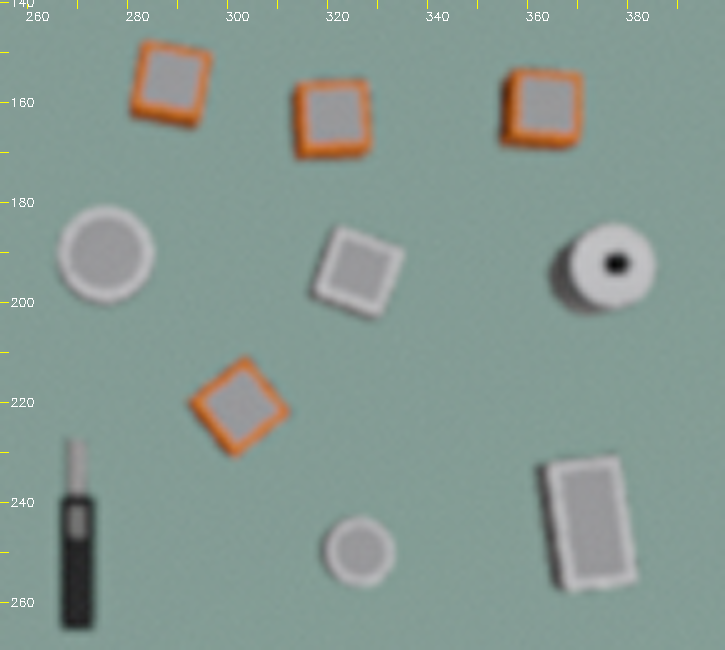

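View pics/tc2.png

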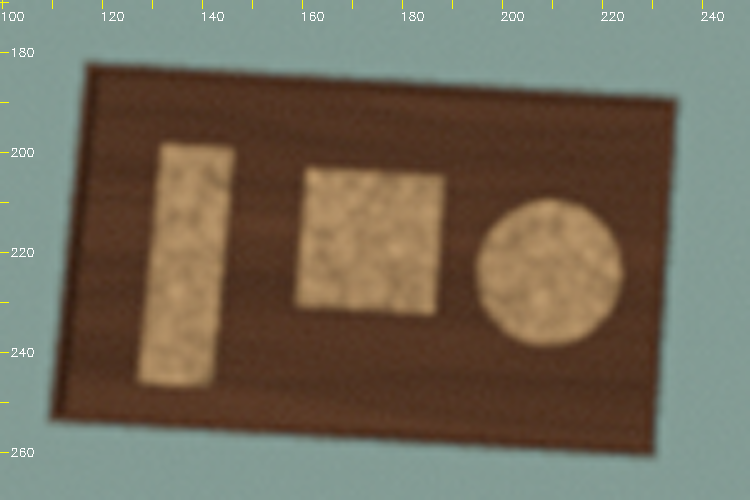

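View pics/sc1.png

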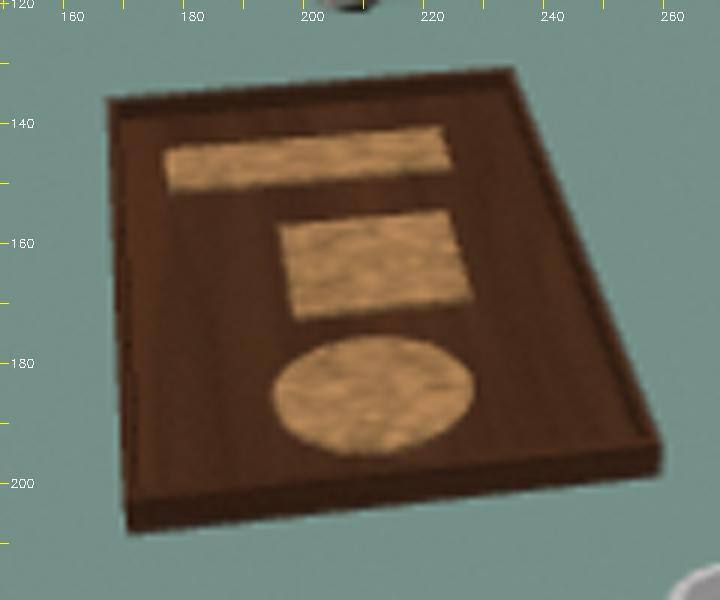

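View pics/sc2.png

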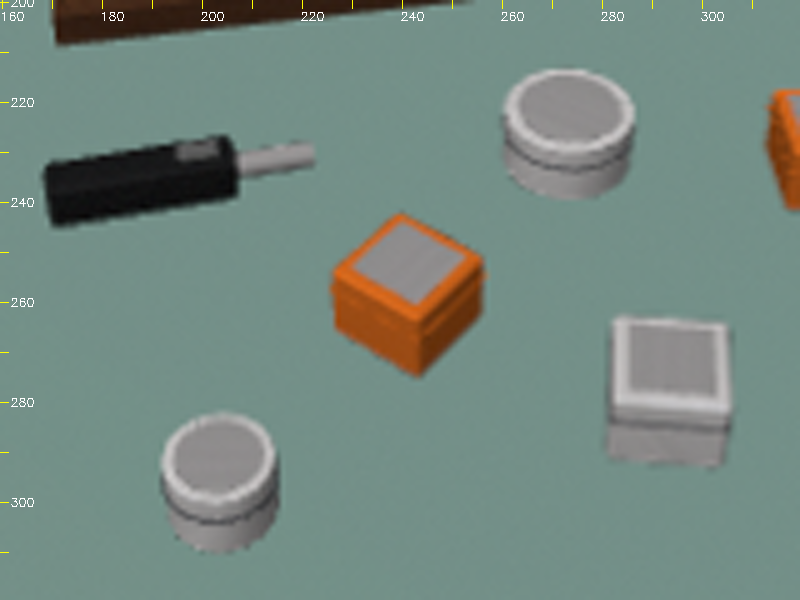

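Run:
```python
from h import *
P={'wide':((275.8,190.3),(273.3,221.1)),'small':((326.4,249.7),(203.4,291.1)),'square':((326.5,193.5),(293.5,271.9)),
'round_mat':((209.4,223.9),(211.75,185.3))}
def A(u0,v0,s,pts): return [(u0+x/s-.5,v0+y/s-.5) for x,y in pts]
sqT=A(100,170,5,[(305,167),(445,176),(436,315),(296,306)]); sqS=A(150,120,6,[(447,210),(472,300),(295,320),(278,226)])
stT=A(100,170,5,[(161,143),(235,149),(213,386),(137,383)]); stS=A(150,120,6,[(441,127),(453,170),(170,193),(165,150)])
for k,(t,s) in P.items():
    x,r=tri(('top0',t),('side0',s)); print(k,np.round(x*1e3,1),np.round(r,1))
for n,a,b in (('sqmat',sqT,sqS),('strip',stT,stS)):
    p=np.array([tri(('top0',t),('side0',s))[0] for t,s in zip(a,b)]); print(n,np.round(p*1e3,1).tolist(),np.round(p.mean(0)*1e3,1))
L=A(255,140,5,[(77.5,438),(77.5,630)]); S=A(160,200,5,[(314,150)])
print('nozzle',tri(('top0',L[0]),('side0',S[0])))
print('lighter',[np.round(onz('top0',l,z)*1e3,1) for l,z in zip(L,(.016,.02))])
T=A(100,170,5,[(87,64),(677,98),(654,457),(50,418)])
p=np.array([onz('top0',t,.018) for t in T]);print('tray',np.round(p*1e3,1).tolist(),p.mean(0)*1e3)
```

```text
wide [615.3 -55.8  29.4] [0.3 0.3]
small [ 428.4 -213.4   26.9] [0.4 0.4]
square [ 604.5 -215.9   33.3] [0.8 0.8]
round_mat [509.2 155.4   6.7] [0.7 0.7]
sqmat [[575.9, 312.9, 8.6], [570.1, 223.3, 8.1], [482.7, 227.0, 7.1], [487.5, 315.5, 9.2]] [529.1 269.7   8.2]
strip [[591.3, 405.2, 9.1], [588.1, 358.4, 6.8], [437.2, 366.5, 7.6], [439.1, 414.2, 8.6]] [513.9 386.1   8. ]
nozzle (array([ 0.49929279, -0.03782434,  0.01317203]), [0.46366131178576636, 0.46366131178564285])
lighter [array([499.6, -37.8,  16. ]), array([379.5, -37.2,  20. ])]
tray [[641.6, 451.6, 18.0], [620.8, 74.4, 18.0], [393.5, 86.9, 18.0], [417.2, 464.5, 18.0]] [518.27387599 269.35773837  18.        ]
```

The side crop gives the wide tin's top at (273.3,221.1) and the square tin's top at (293.5,271.9). The top crop gives the mat centres at (209.4,223.9), (173.6,217.7) and (136.8,222.5). Triangulated heights agree with the text to within about 3 mm. I'll move over the objects for close wrist views.

Emit:
jog_arm(
  deltas=[
    {"x": 20,"y": 25,"twist": 8},
    {"x": 55,"y": 65,"twist": 16},
    {"x": 90,"y": 103,"twist": 24},
    {"x": 125,"y": 140,"twist": 32},
    {"x": 160,"y": 180,"twist": 40},
    {"x": 195,"y": 220,"twist": 48},
    {"x": 230,"y": 260,"twist": 56},
    {"x": 265,"y": 300,"twist": 64},
    {"x": 300,"y": 340,"twist": 72},
    {"x": 320,"y": 365,"twist": 80},
  ],
)

```text
validation failed for argument at $.de...
```

```bash
python3 -c "
from h import *
o=bot.get_obs();print(o['q'],o['tcp_rot'],o['ee_pos'],o['qd'])"
```

```text
[-7.70625391e+01  5.00484200e+00  1.00435300e+01  9.50981861e+01
  6.79725515e-04  8.99993499e+01] [-90.65518633  89.94049797 102.28292428] [ 0.12310666 -0.53588736  0.24772438] [-0.05581789  0.03619506  0.14184362 -0.04033695 -0.01936271 -0.04049227]
```

Emit:
jog_arm(
  deltas=[
    {"fingers": 1,"x": 20,"y": 25,"z": 0,"twist": 8},
    {"fingers": 1,"x": 55,"y": 65,"z": 0,"twist": 16},
    {"fingers": 1,"x": 90,"y": 103,"z": 0,"twist": 24},
    {"fingers": 1,"x": 125,"y": 140,"z": 0,"twist": 32},
    {"fingers": 1,"x": 160,"y": 180,"z": 0,"twist": 40},
    {"fingers": 1,"x": 195,"y": 220,"z": 0,"twist": 48},
    {"fingers": 1,"x": 230,"y": 260,"z": 0,"twist": 56},
    {"fingers": 1,"x": 265,"y": 300,"z": 0,"twist": 64},
    {"fingers": 1,"x": 300,"y": 340,"z": 0,"twist": 72},
    {"fingers": 1,"x": 320,"y": 365,"z": 0,"twist": 80},
  ],
)

```text
time: 1.15
ee_pos: [0.4418, -0.1717, 0.2477]
tcp_rot: [-77.8, 90.0, -164.5]
wrist_force: [1.0, -1.3, 0.1]
opening: 0.0856
```

```bash
python3 -c "
from h import *
o=bot.get_obs();print(o['q'],o['tcp_rot'],o['ee_pos'],o['qd'])"
```

```text
[-2.12204849e+01 -5.36586976e+00 -3.03000097e-01  9.51000582e+01
 -2.77134821e-02  6.55099950e+01] [ -77.79592398   89.95362089 -164.52639482] [ 0.44184749 -0.17170217  0.24770181] [ 58.9058018   18.5934361   16.73382172  -1.93902184  -0.10742764
 -20.85027012]
```

Emit:
jog_arm(
  deltas=[
    {"fingers": 1,"x": 10,"y": 15,"z": 0,"twist": 8},
    {"fingers": 1,"x": 15,"y": 30,"z": 0,"twist": 16},
    {"fingers": 1,"x": 15,"y": 45,"z": 0,"twist": 24},
    {"fingers": 1,"x": 15,"y": 55,"z": 0,"twist": 32},
    {"fingers": 1,"x": 15,"y": 60,"z": 0,"twist": 40},
    {"fingers": 1,"x": 15,"y": 60,"z": 0,"twist": 48},
    {"fingers": 1,"x": 15,"y": 60,"z": 0,"twist": 56},
    {"fingers": 1,"x": 15,"y": 60,"z": 0,"twist": 64},
    {"fingers": 1,"x": 15,"y": 60,"z": 0,"twist": 72},
    {"fingers": 1,"x": 15,"y": 60,"z": 0,"twist": 80},
  ],
)

```text
time: 2.15
ee_pos: [0.4568, -0.1117, 0.2475]
tcp_rot: [-110.7, 90.0, -117.1]
wrist_force: [0.0, -0.4, -0.6]
opening: 0.0854
```

Emit:
jog_arm(
  deltas=[
    {"fingers": 1,"x": 0,"y": 0,"z": 0,"twist": 6.5},
    {"fingers": 1,"x": 0,"y": 0,"z": 0,"twist": 6.5},
    {"fingers": 1,"x": 0,"y": 0,"z": 0,"twist": 6.5},
  ],
)

```text
time: 2.45
ee_pos: [0.4567, -0.1117, 0.2473]
tcp_rot: [-127.5, 90.0, -127.6]
wrist_force: [-0.4, 0.0, 0.1]
opening: 0.0852
```

```bash
python3 -c "
from h import *
c,o=snap('wrist','w1');print(o['q'],o['tcp_rot'],o['ee_pos'],abs(o['qd']).max())"
```

```text
[-1.37124796e+01 -5.91580239e+00 -8.49764784e-01  9.50861768e+01
 -4.55735853e-02 -1.36133489e+01] [-127.45427181   89.9501749  -127.55339449] [ 0.45669151 -0.1116542   0.24733387] 0.15275643124394864
```

View pics/w1.png

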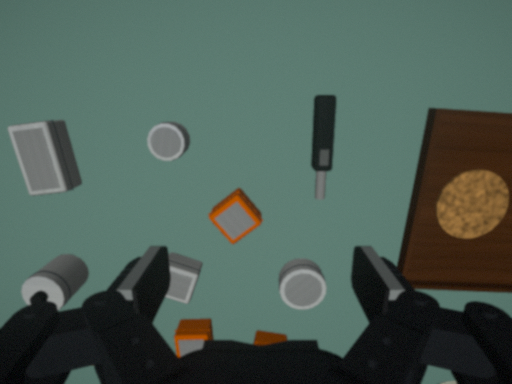

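Wrist view w1: lighter at (322,145), wide tin (302,290), small tin (166,142), square tin (183,277) partly behind a finger, and round mat (473,204). I'll check it against the top and side estimates.

Run:
```python
from h import *
pts=[[.6153,-.0558,.030],[.4284,-.2134,.030],[.6045,-.2159,.036],[.5092,.1554,.010],[.4996,-.0378,.012],[.3795,-.0375,.024]]
pr=proj('w1',pts);print(pr.round(1))
crop('w1',120,80,350,310,3,'w1c',pr); crop('w1',290,80,350,210,5,'w1l',pr)
```

```text
[[303.1 289.8]
 [166.5 142.6]
 [175.6 285.1]
 [473.3 205.5]
 [319.6 199. ]
 [327.6  96. ]]
```

View pics/w1c.png

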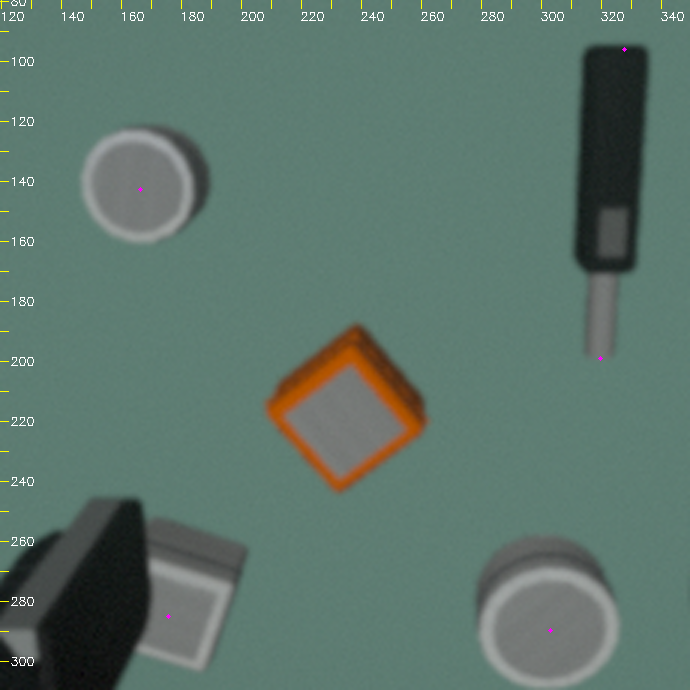

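View pics/w1l.png

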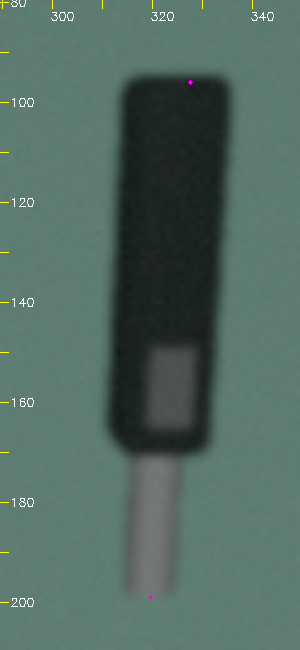

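Run:
```python
from h import *
f=lambda x,y:(290+x/5-.5,80+y/5-.5)
a=onz('w1',f(230,85),.022);b=onz('w1',f(209,438),.022);print(a*1e3,b*1e3,np.degrees(np.arctan2(*(b-a)[[1,0]])))
a=onz('w1',f(152,596),.016);print('nozzle end',a*1e3)
a=onz('w1',f(181,76),.022);print('handle end',a*1e3)
o=bot.get_obs();M=R.from_euler('xyz',o['tcp_rot'],degrees=True).as_matrix();print(M.round(4))
```

```text
[380.00623586 -28.48366021  22.        ] [457.88275156 -28.25288711  22.        ] 0.1697852791105513
nozzle end [497.9707763  -38.19569132  16.        ]
handle end [378.1524161  -39.21141446  22.        ]
[[-4.0e-04  1.5e-03  1.0e+00]
 [-7.0e-04  1.0e+00 -1.5e-03]
 [-1.0e+00 -7.0e-04 -4.0e-04]]
```

Emit:
jog_arm(
  deltas=[
    {"fingers": 1,"x": -14,"y": 35,"z": -15,"twist": 0},
    {"fingers": 1,"x": -28,"y": 60,"z": -40,"twist": 0},
    {"fingers": 1,"x": -28,"y": 73.5,"z": -80,"twist": 0},
    {"fingers": 1,"x": -28,"y": 73.5,"z": -120,"twist": 0},
    {"fingers": 1,"x": -28,"y": 73.5,"z": -155,"twist": 0},
    {"fingers": 1,"x": -28,"y": 73.5,"z": -180,"twist": 0},
    {"fingers": 1,"x": -28,"y": 73.5,"z": -197,"twist": 0},
    {"fingers": 1,"x": -28,"y": 73.5,"z": -207,"twist": 0},
    {"fingers": 1,"x": -28,"y": 73.5,"z": -207,"twist": 0},
  ],
  grip_force=30,
)

```text
time: 3.4
ee_pos: [0.428, -0.0381, 0.0394]
tcp_rot: [-166.2, 89.9, -166.3]
wrist_force: [0.3, 0.4, 0.2]
opening: 0.0855
```

```bash
python3 -c "
from h import *
print(bot.nose_length)
c,o=snap('wrist','w2');print(o['q'],o['ee_pos']);snap('side','s2');crop('s2',140,160,300,280,5,'s2c')"
```

```text
0.017
[-5.05948858e+00 -1.02783778e+01 -2.77882913e+01  7.26193541e+01
 -4.37824275e-02 -4.89544715e+00] [ 0.42804131 -0.03810222  0.03939508]
```

View pics/w2.png

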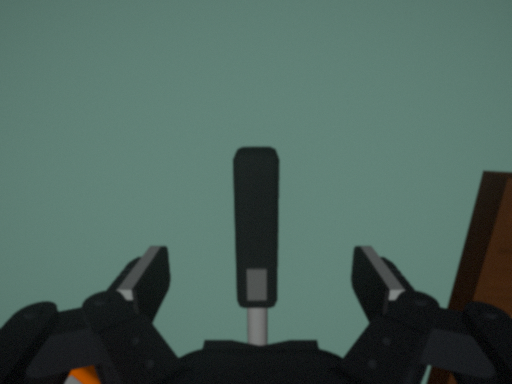

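View pics/s2c.png

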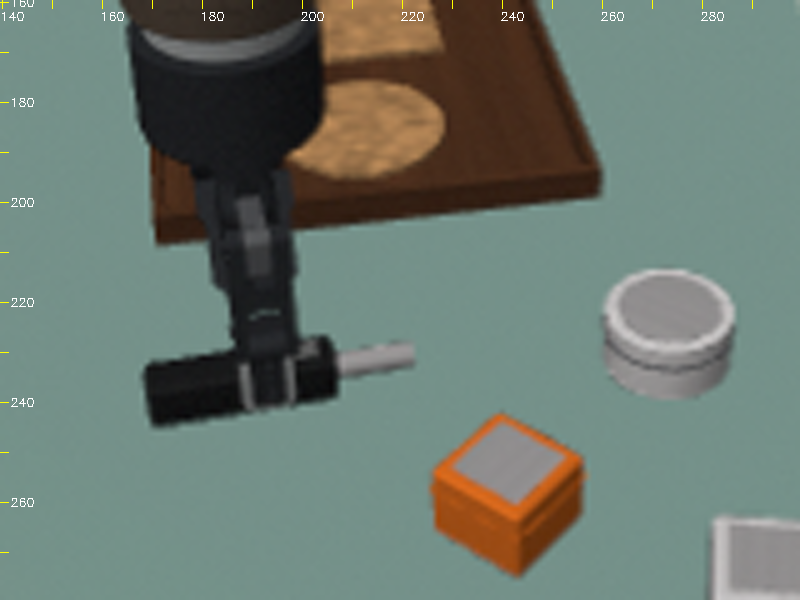

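w2 shows the lighter (236–278 px wide) centred between the fingers (168 and 352). The s2 crop shows the near fingertip bottom at about (193,241).

Run:
```python
from h import *
for y in (-.081,-.09):
    c,d=ray('s2',(193.1,240.9)); print((c+d*(y-c[1])/d[1])*1e3)
```

```text
[427.47387517 -81.          32.92636651]
[426.89117847 -90.          41.2193968 ]
```

Emit:
jog_arm(
  deltas=[
    {"fingers": 1,"x": 1,"y": 0,"z": -10,"twist": 0},
    {"fingers": 1,"x": 1,"y": 0,"z": -19,"twist": 0},
    {"fingers": 0,"x": 1,"y": 0,"z": -19,"twist": 0},
    {"fingers": 0,"x": 1,"y": 0,"z": -19,"twist": 0},
    {"fingers": 0,"x": 1,"y": 0,"z": -19,"twist": 0},
    {"fingers": 0,"x": 1,"y": 0,"z": -19,"twist": 0},
    {"fingers": 0,"x": 1,"y": 0,"z": -19,"twist": 0},
    {"fingers": 0,"x": 1,"y": 0,"z": -19,"twist": 0},
  ],
)

```text
time: 4.3
ee_pos: [0.4304, -0.0382, 0.0225]
tcp_rot: [-40.4, 89.9, -40.5]
wrist_force: [0.1, -0.0, 2.9]
opening: 0.0215
```

```bash
python3 -c "
from h import *
c,o=snap('wrist','w3');print(o['q'],o['ee_pos'],o['opening'])"
```

```text
[-5.05017518e+00 -9.50540892e+00 -2.90486383e+01  7.03944129e+01
 -4.43749986e-02 -4.91700533e+00] [ 0.43036528 -0.03824025  0.02250469] 0.021499574922559224
```

View pics/w3.png

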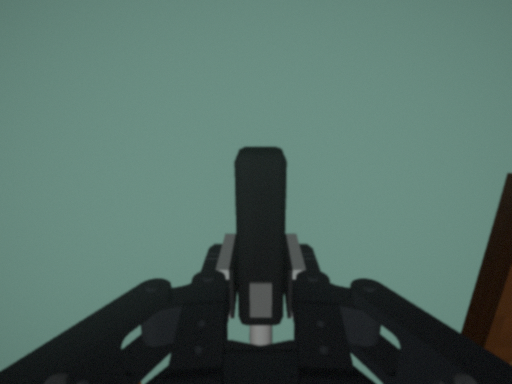

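w3: the lighter is held between the pads, opening 21.5 mm, with its handle end at (261,148) and handle front at (261,324). I'll compute where the grasp is along it.

Run:
```python
from h import *
for uv in ((261,147.5),(261,324)):
    print(onz('w3',uv,.023)*1e3)
crop('w3',200,130,320,260,5,'w3c')
```

```text
[375.85415507 -35.88635057  23.        ]
[461.36456131 -36.04236269  23.        ]
```

View pics/w3c.png

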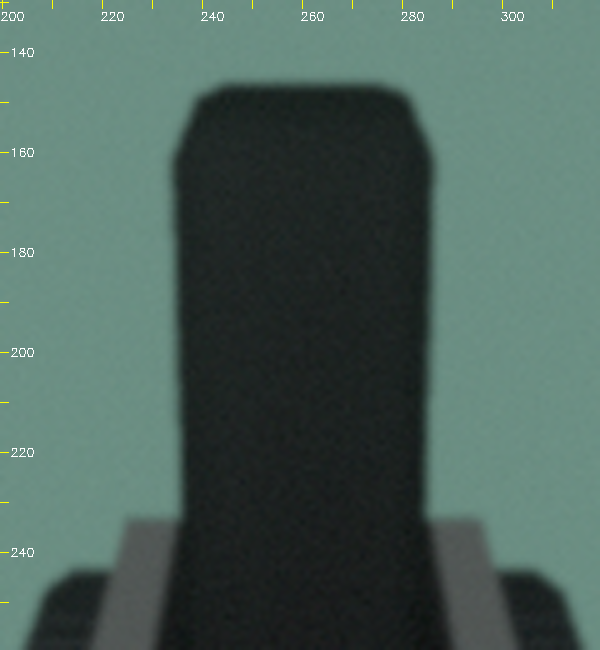

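Emit:
jog_arm(
  deltas=[
    {"fingers": 0,"x": 0,"y": 0,"z": 20,"twist": 0},
    {"fingers": 0,"x": 0,"y": 0,"z": 55,"twist": 0},
    {"fingers": 0,"x": 5,"y": 30,"z": 90,"twist": 0},
    {"fingers": 0,"x": 14,"y": 75,"z": 110,"twist": 0},
    {"fingers": 0,"x": 23,"y": 122,"z": 115,"twist": -1},
    {"fingers": 0,"x": 32,"y": 170,"z": 115,"twist": -2},
    {"fingers": 0,"x": 40,"y": 218,"z": 115,"twist": -3.2},
    {"fingers": 0,"x": 49,"y": 266,"z": 115,"twist": -3.2},
    {"fingers": 0,"x": 57,"y": 314,"z": 115,"twist": -3.2},
    {"fingers": 0,"x": 65,"y": 360,"z": 115,"twist": -3.2},
  ],
)

```text
time: 5.35
ee_pos: [0.4952, 0.324, 0.1372]
tcp_rot: [-50.9, 89.9, -54.2]
wrist_force: [1.5, -0.8, 0.3]
opening: 0.0212
```

Emit:
jog_arm(
  deltas=[
    {"fingers": 0,"x": 6,"y": 30,"z": 0,"twist": 0},
    {"fingers": 0,"x": 9,"y": 45,"z": 0,"twist": 0},
    {"fingers": 0,"x": 9,"y": 45,"z": 0,"twist": 0},
    {"fingers": 0,"x": 9,"y": 45,"z": 0,"twist": 0},
  ],
)

```text
time: 5.75
ee_pos: [0.5039, 0.3686, 0.1366]
tcp_rot: [-90.0, 89.9, -93.3]
wrist_force: [-0.8, 0.4, -1.0]
opening: 0.0212
```

```bash
python3 -c "
from h import *
c,o=snap('wrist','w4');print(o['q'],o['ee_pos'],o['opening'],o['tcp_rot'])"
```

```text
[36.22415333 14.49349402  8.54612625 84.12714906 -0.09042332 39.50992001] [0.50392035 0.36861597 0.13658176] 0.021202902921761007 [-89.98165616  89.88282863 -93.26736404]
```

View pics/w4.png

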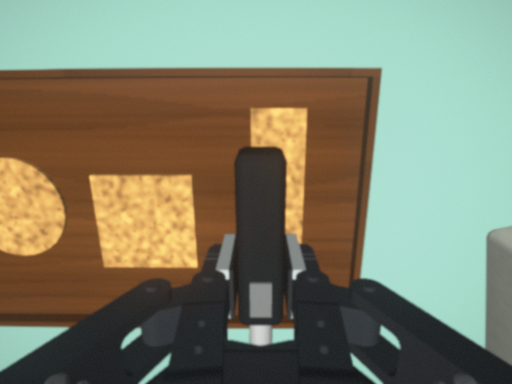

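w4 shows the lighter held steady, the strip mat's near end at (250,108)–(307,108), and the square mat's corners at (89,175), (191,175), (197,267) and (103,268).

Run:
```python
from h import *
crop('w4',0,90,320,280,2.5,'w4c')
a=[onz('w4',p,.010)*1e3 for p in ((250,107.5),(307.5,108))]; print('strip end',np.round(a,1).tolist(), 'centre', (np.mean(a,0)+np.array([75*np.cos(np.radians(3.2)),-75*np.sin(np.radians(3.2)),0])).round(1))
s=np.array([onz('w4',p,.010)*1e3 for p in ((89,174.5),(191.5,174.5),(197,267.5),(103,268))]);print(s.round(1).tolist(),s.mean(0))
print(proj('w4',[[.5092,.1554,.01],[.5291,.2697,.01],[.5139,.3861,.01]]).round(1))
```

```text
strip end [[436.3, 366.0, 10.0], [439.2, 411.1, 10.0]] centre [512.6 384.3  10. ]
[[482.3, 227.3, 10.0], [487.3, 313.6, 10.0], [574.5, 308.1, 10.0], [570.5, 221.1, 10.0]] [528.65751685 267.51413037  10.        ]
[[ 15.8 209.1]
 [147.6 223.7]
 [279.6 200.1]]
```

View pics/w4c.png

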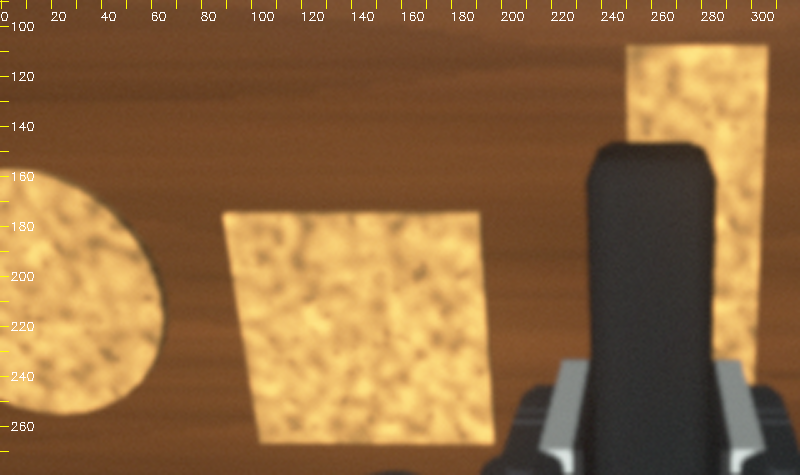

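Emit:
jog_arm(
  deltas=[
    {"fingers": 0,"x": 1.5,"y": 16.5,"z": -25,"twist": 0},
    {"fingers": 0,"x": 1.5,"y": 16.5,"z": -60,"twist": 0},
    {"fingers": 0,"x": 1.5,"y": 16.5,"z": -90,"twist": 0},
    {"fingers": 0,"x": 1.5,"y": 16.5,"z": -90,"twist": 0},
    {"fingers": 0,"x": 1.5,"y": 16.5,"z": -90,"twist": 0},
  ],
)

```text
time: 6.3
ee_pos: [0.5056, 0.3837, 0.0478]
tcp_rot: [-84.9, 89.9, -88.3]
wrist_force: [1.2, 1.1, -0.0]
opening: 0.0215
```

```bash
python3 -c "
from h import *
c,o=snap('wrist','w5');print(o['q'],o['ee_pos'],o['opening'],o['tcp_rot'])
crop('w5',180,100,340,240,5,'w5c')
snap('top','t5');crop('t5',100,170,200,270,6,'t5c')"
```

```text
[37.2355423  17.31533084  2.13933765 74.88848726 -0.09022485 40.62040341] [0.5055974  0.38373381 0.04778926] 0.021525463999848518 [-84.93164648  89.88910253 -88.31645682]
```

View pics/w5c.png

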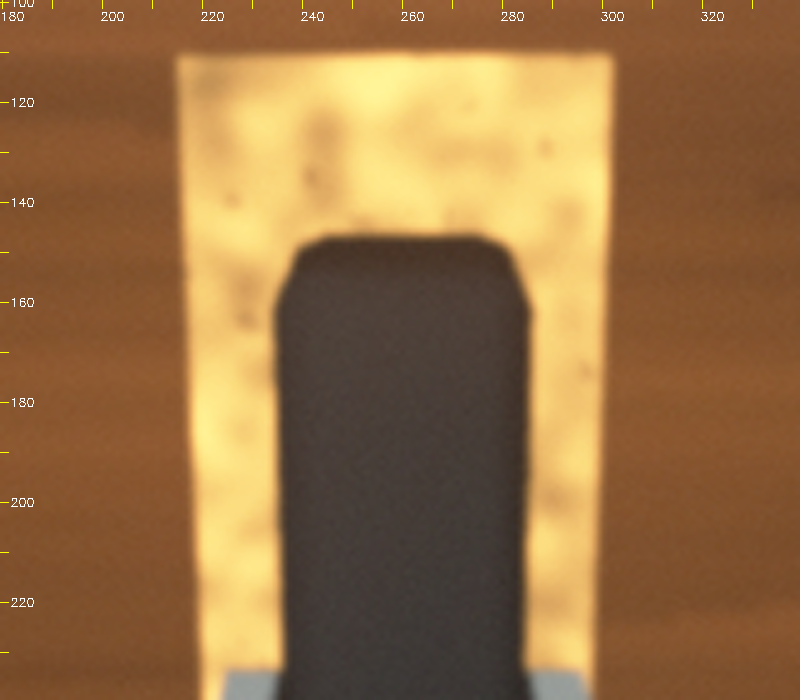

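View pics/t5c.png

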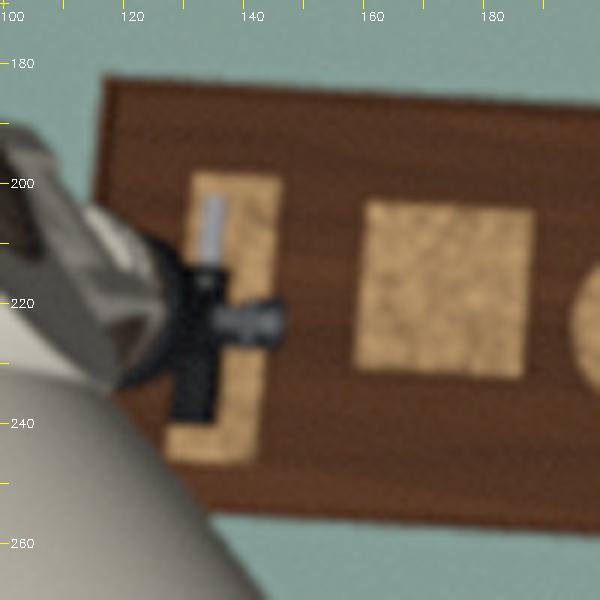

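Run:
```python
from h import *
for t in ('w3','w5'):
    d=json.load(open(f'pics/{t}.json')); T=np.array(d['tool_from_camera']); print(T.round(4).tolist())
    M=R.from_euler('xyz',d['rot'],degrees=True).as_matrix(); print(M.round(4).tolist(),d['pos'])
    def tool(uv,depth_z):
        p=onz(t,uv,depth_z)-np.array(d['pos']); return (M.T@p*1e3).round(1)
    dz=.0 if t=='w3' else .0253
    print('lighter',tool((260.1,165),.023+dz),tool((260.1,230),.023+dz), tool((260,147.5),.023+dz))
    if t=='w5':
        for v,l,r in ((180,217.5,300.3),(225,219.8,298.8),(112,215,302)): print('strip',tool((l,v),.01),tool((r,v),.01),(tool((l,v),.01)+tool((r,v),.01))/2)
def A(u0,v0,s,pts): return [(u0+x/s-.5,v0+y/s-.5) for x,y in pts]
p=np.array([onz('t5',q,.01) for q in A(100,170,6,[(194,172),(283,178),(255,463),(166,459)])]);print((p*1e3).round(1).tolist(),p.mean(0)*1e3)
p=np.array([onz('t5',q,z) for q,z in zip(A(100,170,6,[(215,193),(192,423)]),(.041,.048))]);print((p*1e3).round(1).tolist(),p.mean(0)*1e3)
```

```text
[[0.0007, -0.2866, 0.9581, -0.1262], [1.0, 0.0, -0.0007, 0.002], [0.0002, 0.9581, 0.2866, -0.073], [0.0, 0.0, 0.0, 1.0]]
[[0.001, 0.0023, 1.0], [-0.0009, 1.0, -0.0023], [-1.0, -0.0009, 0.001]] [0.43036527924189755, -0.03824024960964946, 0.022504685260873902]
lighter [ -0.5   1.9 -47.3] [ -0.5   1.9 -18.4] [ -0.6   1.8 -54.5]
[[0.0007, -0.2866, 0.958, -0.1262], [1.0, 0.0, -0.0007, 0.002], [0.0002, 0.958, 0.2866, -0.0731], [0.0, 0.0, 0.0, 1.0]]
[[0.0001, 0.059, 0.9983], [-0.0019, 0.9983, -0.059], [-1.0, -0.0019, 0.0002]] [0.5055974047169307, 0.3837338092976939, 0.047789259442195836]
lighter [ -0.5   1.9 -47.4] [ -0.5   1.8 -18.5] [ -0.5   1.8 -54.6]
strip [ 37.8 -21.4 -31.3] [ 37.7  23.6 -31.3] [ 37.75   1.1  -31.3 ]
strip [ 37.8 -21.1  -5. ] [37.7 23.8 -5. ] [37.75  1.35 -5.  ]
strip [ 37.8 -21.3 -67.2] [ 37.7  23.2 -67.2] [ 37.75   0.95 -67.2 ]
[[591.6, 404.5, 10.0], [588.5, 357.0, 10.0], [437.4, 366.2, 10.0], [439.4, 412.9, 10.0]] [514.21510685 385.14290616  10.        ]
[[576.6, 383.7, 41.0], [457.4, 388.6, 48.0]] [516.97437616 386.11176986  44.5       ]
```

Against the mat the held lighter sits about 2 mm too far in +x and 0.8 mm in +y. w5 and the top view agree once the visible lower edge of the handle end is taken into account. I'll correct, lower and release.

Emit:
jog_arm(
  deltas=[
    {"fingers": 0,"x": -2,"y": 0.5,"z": -7,"twist": 0.3},
    {"fingers": 0,"x": -2,"y": 0.5,"z": -13,"twist": 0.3},
    {"fingers": 0,"x": -2,"y": -0.5,"z": -15.5,"twist": 0.3},
    {"fingers": 0,"x": -2,"y": -0.8,"z": -15.5,"twist": 0.3},
    {"fingers": 0,"x": -2,"y": -0.8,"z": -15.5,"twist": 0.3},
  ],
)

```text
time: 6.9
ee_pos: [0.5045, 0.3839, 0.0339]
tcp_rot: [3.3, 89.9, 0.3]
wrist_force: [0.2, 0.4, -1.1]
opening: 0.0213
```

```bash
python3 -c "
from h import *
o=bot.get_obs();print(o['ee_pos'],o['opening'],o['tcp_rot'],o['wrist_force'])"
```

```text
[0.50446792 0.38392275 0.03391261] 0.021302515758432422 [ 3.33288474 89.85460086  0.26724822] [ 0.1857503   0.43047872 -1.05404556]
```

Emit:
jog_arm(
  deltas=[
    {"fingers": 0,"x": -1,"y": -1,"z": -1,"twist": 0},
    {"fingers": 0,"x": -1,"y": -1,"z": -2,"twist": 0},
    {"fingers": 0,"x": -1,"y": -1,"z": -2,"twist": 0},
    {"fingers": 0,"x": -1,"y": -1,"z": -2,"twist": 0},
  ],
)

```text
time: 7.3
ee_pos: [0.5034, 0.3829, 0.0326]
tcp_rot: [5.2, 89.8, 2.1]
wrist_force: [-1.8, -2.6, 5.6]
opening: 0.0214
```

Emit:
jog_arm(
  deltas=[
    {"fingers": 0.5,"x": 0,"y": 0,"z": 0,"twist": 0},
    {"fingers": 0.7,"x": 0,"y": 0,"z": 0,"twist": 0},
    {"fingers": 0.8,"x": 0,"y": 0,"z": 0,"twist": 0},
    {"fingers": 0.8,"x": 0,"y": 0,"z": 25,"twist": 0},
    {"fingers": 1,"x": 0,"y": 0,"z": 70,"twist": 0},
    {"fingers": 1,"x": 0,"y": -20,"z": 118,"twist": 0},
    {"fingers": 1,"x": 0,"y": -50,"z": 150,"twist": 0},
    {"fingers": 1,"x": 0,"y": -60,"z": 160,"twist": 0},
    {"fingers": 1,"x": 0,"y": -60,"z": 160,"twist": 0},
  ],
)

```text
time: 8.2
ee_pos: [0.5043, 0.3222, 0.1946]
tcp_rot: [22.0, 89.7, 18.8]
wrist_force: [0.7, -0.5, -0.7]
opening: 0.0856
```

```bash
python3 -c "
from h import *
c,o=snap('wrist','w6');print(o['ee_pos'],o['opening'],o['tcp_rot'],abs(o['qd']).max())
snap('top','t6');crop('t6',100,170,240,270,5,'t6c');crop('w6',0,60,400,360,2,'w6c')"
```

```text
[0.50430432 0.32224592 0.19457656] 0.08558816534035987 [21.95091912 89.65035879 18.79152026] 2.500510853506468
```

View pics/w6c.png

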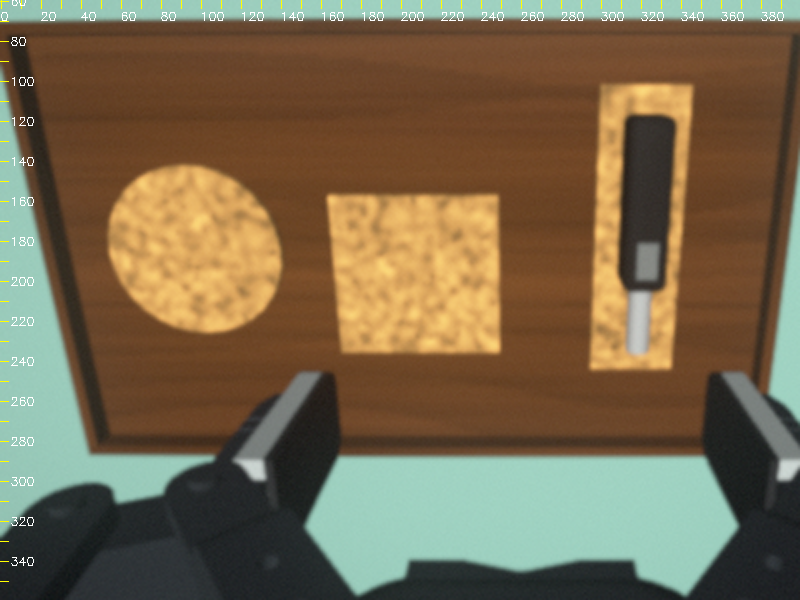

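View pics/t6c.png

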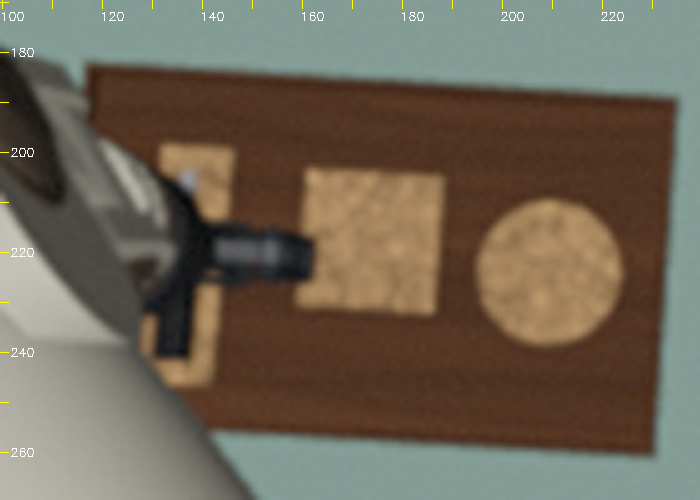

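w6 shows the lighter on the strip mat, handle end at about (324.5,117) and nozzle tip at (318.5,236). I'll measure the offset.

Run:
```python
from h import *
def A(u0,v0,s,pts): return [(u0+x/s-.5,v0+y/s-.5) for x,y in pts]
def W(pts,z): return np.array([onz('w6',q,z)*1e3 for q in A(0,60,2,pts)])
s=W([(601,84),(693,84),(672,369),(590,369)],.01);print('strip',s.round(1).tolist(),s.mean(0)); 
print('yaw',[np.degrees(np.arctan2(*(b-a)[[1,0]])) for a,b in ((s[0],s[3]),(s[1],s[2]))])
q=W([(328,195),(499,195),(500,353),(341,353)],.01);print('sq',q.round(1).tolist(),q.mean(0),[np.degrees(np.arctan2(*(b-a)[[1,0]])) for a,b in ((q[0],q[3]),(q[1],q[2]))],[np.degrees(np.arctan2(-(b-a)[0],(b-a)[1])) for a,b in ((q[0],q[1]),(q[3],q[2]))])
r=W([(108,240),(282,258),(185,164),(203,334)],.01);print('round',r.round(1).tolist(),r.mean(0))
print('noz',W([(638,353)],.022)); print('hend top/bot',W([(650,115)],.034),W([(650,115)],.012))
e=W([(676,125),(664,288)],.032);print('right edge',e,np.degrees(np.arctan2(*(e[1]-e[0])[[1,0]])))
```

```text
strip [[436.0, 366.4, 10.0], [438.3, 410.6, 10.0], [588.7, 402.7, 10.0], [586.1, 357.6, 10.0]] [512.28657407 384.32305931  10.        ]
yaw [np.float64(-3.355691242216334), np.float64(-3.0023363817586093)]
sq [[482.1, 227.9, 10.0], [487.0, 314.0, 10.0], [573.7, 308.9, 10.0], [569.0, 222.2, 10.0]] [527.96081869 268.25598148  10.        ] [np.float64(-3.70723338461245), np.float64(-3.417973955426665)] [np.float64(-3.237791859229638), np.float64(-3.1480695818688487)]
round [[498.9, 109.7, 10.0], [513.7, 199.1, 10.0], [462.4, 158.5, 10.0], [553.8, 148.8, 10.0]] [507.18936845 153.99312891  10.        ]
noz [[572.30652529 381.81246241  22.        ]]
hend top/bot [[450.15669189 385.16236259  34.        ]] [[451.64870969 389.54972027  12.        ]]
right edge [[455.35692567 397.39273508  32.        ]
 [533.42653407 392.7647188   32.        ]] -3.392560105848476
```

The lighter lies within about 1 mm and 0.3° of the strip mat's axis. Next is the square tin.

Emit:
jog_arm(
  deltas=[
    {"fingers": 1,"x": 4,"y": -25,"z": 0,"twist": 0},
    {"fingers": 1,"x": 12,"y": -70,"z": 0,"twist": 0},
    {"fingers": 1,"x": 20,"y": -118,"z": 0,"twist": -2},
    {"fingers": 1,"x": 29,"y": -166,"z": 0,"twist": -4},
    {"fingers": 1,"x": 38,"y": -214,"z": 0,"twist": -6},
    {"fingers": 1,"x": 47,"y": -262,"z": 0,"twist": -8},
    {"fingers": 1,"x": 56,"y": -310,"z": 0,"twist": -10},
    {"fingers": 1,"x": 65,"y": -358,"z": 0,"twist": -12},
    {"fingers": 1,"x": 74,"y": -406,"z": 0,"twist": -14},
    {"fingers": 1,"x": 82,"y": -454,"z": 0,"twist": -16},
  ],
)

```text
time: 9.3
ee_pos: [0.5854, -0.132, 0.1886]
tcp_rot: [-169.3, 89.9, 171.6]
wrist_force: [1.2, 1.8, 0.0]
opening: 0.0857
```

Emit:
jog_arm(
  deltas=[
    {"fingers": 1,"x": 8,"y": -45,"z": 0,"twist": 0},
    {"fingers": 1,"x": 14,"y": -80,"z": 0,"twist": 0},
    {"fingers": 1,"x": 14,"y": -85,"z": 0,"twist": 0},
    {"fingers": 1,"x": 14,"y": -85,"z": 0,"twist": 0},
    {"fingers": 1,"x": 14,"y": -85,"z": 0,"twist": 0},
  ],
)

```text
time: 9.8
ee_pos: [0.5994, -0.2157, 0.1872]
tcp_rot: [178.8, 89.8, 159.7]
wrist_force: [-0.5, -0.0, 1.2]
opening: 0.0857
```

```bash
python3 -c "
from h import *
c,o=snap('wrist','w7');print(o['q'],o['ee_pos'],o['opening'],o['tcp_rot'],abs(o['qd']).max())
pr=proj('w7',[[.6045,-.2159,.036]]);print(pr)
crop('w7',110,80,410,300,2.5,'w7c',pr)"
```

```text
[-1.97957387e+01  1.65645830e+01  1.66452303e+01  9.02882585e+01
  1.77280579e-03 -7.33274058e-01] [ 0.59938202 -0.21573164  0.18719834] 0.08570953203416158 [178.77748745  89.79238126 159.71501957] 1.06581811914369
[[260.04509422 188.78226577]]
```

View pics/w7c.png

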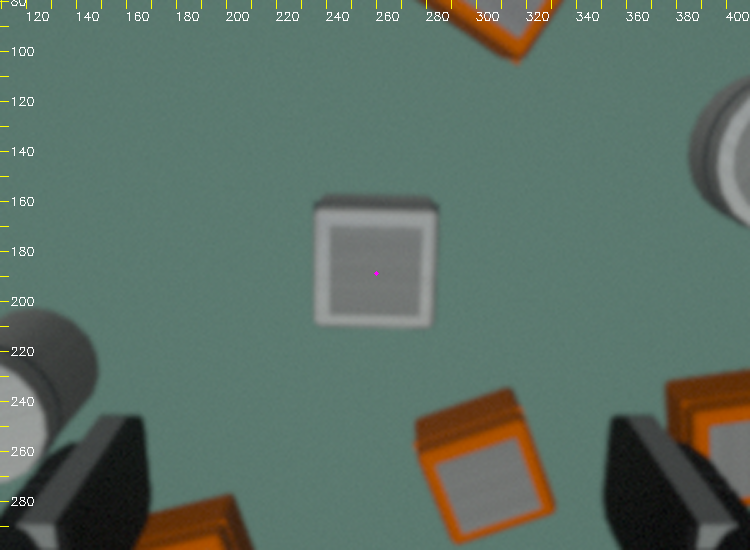

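w7 shows the square tin's lid centred at about (259.5,186.3), almost square to the gripper.

Run:
```python
from h import *
p=np.array([onz('w7',(110+x/2.5-.5,80+y/2.5-.5),.036)*1e3 for x,y in [(316,208.5),(437.5,210),(432,327),(315,323.5)]])
print(p.round(1).tolist(),p.mean(0))
e=lambda a,b:np.degrees(np.arctan2(*(p[b]-p[a])[[1,0]]))
print(e(0,3),e(1,2),e(0,1)-90,e(3,2)-90)
d=json.load(open('pics/w7.json'));M=R.from_euler('xyz',d['rot'],degrees=True).as_matrix();print(M.round(3).tolist(),np.degrees(np.arctan2(M[1,2],M[0,2])))
```

```text
[[574.4, -228.6, 36.0], [589.3, -187.2, 36.0], [631.4, -202.9, 36.0], [615.6, -244.3, 36.0]] [ 602.64437646 -215.74694982   36.        ]
-20.831523809098933 -20.467945573313905 -19.78294880039506 -20.874408579067648
[[-0.003, 0.327, 0.945], [0.001, 0.945, -0.327], [-1.0, 0.0, -0.004]] -19.06245986210503
```

Emit:
jog_arm(
  deltas=[
    {"fingers": 1,"x": 4,"y": 0,"z": -25,"twist": -1.4},
    {"fingers": 1,"x": 4,"y": 0,"z": -70,"twist": -1.4},
    {"fingers": 1,"x": 4,"y": 0,"z": -115,"twist": -1.4},
    {"fingers": 1,"x": 4,"y": 0,"z": -150,"twist": -1.4},
    {"fingers": 1,"x": 4,"y": 0,"z": -165,"twist": -1.4},
    {"fingers": 1,"x": 4,"y": 0,"z": -171,"twist": -1.4},
    {"fingers": 1,"x": 4,"y": 0,"z": -171,"twist": -1.4},
    {"fingers": 1,"x": 4,"y": 0,"z": -171,"twist": -1.4},
  ],
)

```text
time: 10.65
ee_pos: [0.6047, -0.2156, 0.019]
tcp_rot: [15.2, 90.0, -5.2]
wrist_force: [0.6, 0.4, -1.1]
opening: 0.0857
```

```bash
python3 -c "
from h import *
c,o=snap('wrist','w8');print(o['q'],o['ee_pos'],o['tcp_rot'],abs(o['qd']).max())"
```

```text
[-1.96277063e+01  1.90667030e+01  1.09254178e+00  7.20105191e+01
  3.94342946e-03  7.83879390e-01] [ 0.60466911 -0.21562293  0.01899555] [15.2189905  89.98418094 -5.1925947 ] 0.34337351040197217
```

View pics/w8.png

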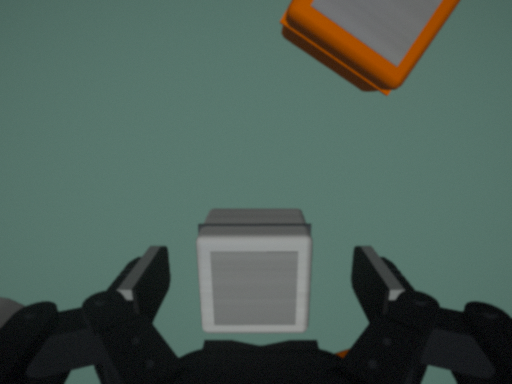

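w8 shows the tin (198–312 px) between the pads, squared. Closing now.

Emit:
jog_arm(
  deltas=[
    {"fingers": 0.4,"x": 0,"y": 0,"z": 0,"twist": 0},
    {"fingers": 0.4,"x": 0,"y": 0,"z": 0,"twist": 0},
    {"fingers": 0,"x": 0,"y": 0,"z": 0,"twist": 0},
    {"fingers": 0,"x": 0,"y": 0,"z": 0,"twist": 0},
    {"fingers": 0,"x": 0,"y": 0,"z": 0,"twist": 0},
  ],
  grip_force=40,
)

```text
time: 11.2
ee_pos: [0.6051, -0.216, 0.02]
tcp_rot: [-1.8, 89.9, -22.2]
wrist_force: [-0.5, 0.8, 5.8]
opening: 0.0459
```

```bash
python3 -c "
from h import *
c,o=snap('wrist','w9');print(o['ee_pos'],o['opening'],o['tcp_rot'],o['wrist_force'])
crop('w9',160,180,360,350,4,'w9c')"
```

```text
[ 0.60511067 -0.21603682  0.01997575] 0.04585478924218861 [ -1.81226911  89.89325292 -22.24101329] [-0.50694194  0.8373912   5.75882545]
```

View pics/w9c.png

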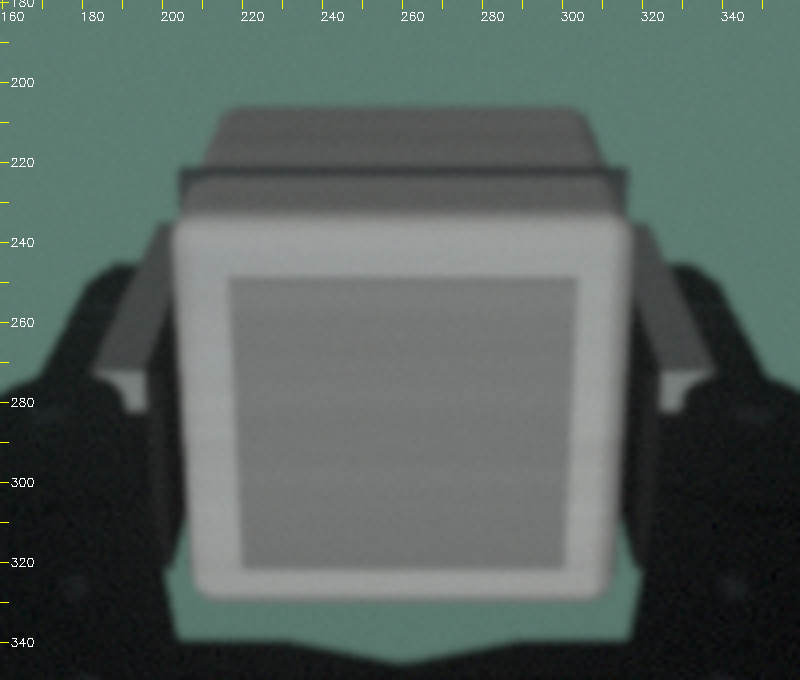

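w9: the tin is held at 45.9 mm opening with its lid square in the gripper. I'll work out where it sits in the tool.

```bash
cat >> h.py <<'E'
def tool(t,uv,z):
    d=json.load(open(f'pics/{t}.json'));M=R.from_euler('xyz',d['rot'],degrees=True).as_matrix()
    return (M.T@(onz(t,uv,z)-np.array(d['pos']))*1e3).round(1)
E
python3 - <<'E'
from h import *
for x,y in ((176,215),(628,215),(612,598),(194,598)): print(tool('w9',(160+x/4-.5,180+y/4-.5),.036))
E
```

```text
[-16.1 -20.  -24.5]
[-16.1  23.5 -24.5]
[-16.   24.2  20.1]
[-16.  -20.5  20.1]
```

Emit:
jog_arm(
  deltas=[
    {"fingers": 0,"x": 0,"y": 0,"z": 20,"twist": 0},
    {"fingers": 0,"x": 0,"y": 0,"z": 60,"twist": 0},
    {"fingers": 0,"x": -3,"y": 25,"z": 95,"twist": 1},
    {"fingers": 0,"x": -10,"y": 68,"z": 110,"twist": 3},
    {"fingers": 0,"x": -17,"y": 115,"z": 110,"twist": 5},
    {"fingers": 0,"x": -25,"y": 163,"z": 110,"twist": 7},
    {"fingers": 0,"x": -32,"y": 211,"z": 110,"twist": 9},
    {"fingers": 0,"x": -40,"y": 259,"z": 110,"twist": 11},
    {"fingers": 0,"x": -47,"y": 307,"z": 110,"twist": 13},
    {"fingers": 0,"x": -55,"y": 355,"z": 110,"twist": 15},
  ],
)

```text
time: 12.25
ee_pos: [0.5494, 0.1408, 0.1298]
tcp_rot: [-2.8, 89.9, -8.1]
wrist_force: [1.4, 0.4, -0.7]
opening: 0.0455
```

```bash
python3 -c "
from h import *
o=bot.get_obs();M=R.from_euler('xyz',o['tcp_rot'],degrees=True).as_matrix();print(o['ee_pos'],np.degrees(np.arctan2(M[1,2],M[0,2])),o['qd'])"
```

```text
[0.54937007 0.14075219 0.12984734] -5.353187837692138 [4.92554648e+01 3.31613866e+00 3.46487518e+00 1.71359726e-01
 4.55493972e-02 2.90835802e+01]
```

Emit:
jog_arm(
  deltas=[
    {"fingers": 0,"x": -7,"y": 48,"z": 0,"twist": 2},
    {"fingers": 0,"x": -14,"y": 93,"z": 0,"twist": 2},
    {"fingers": 0,"x": -19,"y": 122,"z": -20,"twist": 2},
    {"fingers": 0,"x": -19,"y": 126,"z": -50,"twist": 2},
    {"fingers": 0,"x": -19,"y": 126,"z": -72,"twist": 2},
    {"fingers": 0,"x": -19,"y": 126,"z": -72,"twist": 2},
    {"fingers": 0,"x": -19,"y": 126,"z": -72,"twist": 2},
  ],
)

```text
time: 12.95
ee_pos: [0.5303, 0.2666, 0.0581]
tcp_rot: [-19.3, 89.9, -22.7]
wrist_force: [0.7, 1.5, -0.8]
opening: 0.0456
```

```bash
python3 -c "
from h import *
c,o=snap('wrist','w10');M=R.from_euler('xyz',o['tcp_rot'],degrees=True).as_matrix();print(o['ee_pos'],np.degrees(np.arctan2(M[1,2],M[0,2])),abs(o['qd']).max())
crop('w10',160,150,360,350,3,'w10c'); snap('top','t10');crop('t10',130,170,230,270,6,'t10c')"
```

```text
[0.53025811 0.26658679 0.05809662] -3.362366242601391 1.675927138348927
```

View pics/w10c.png

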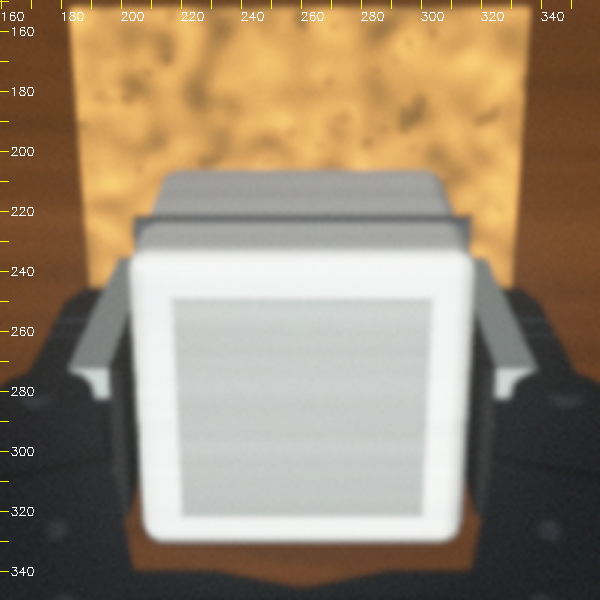

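View pics/t10c.png

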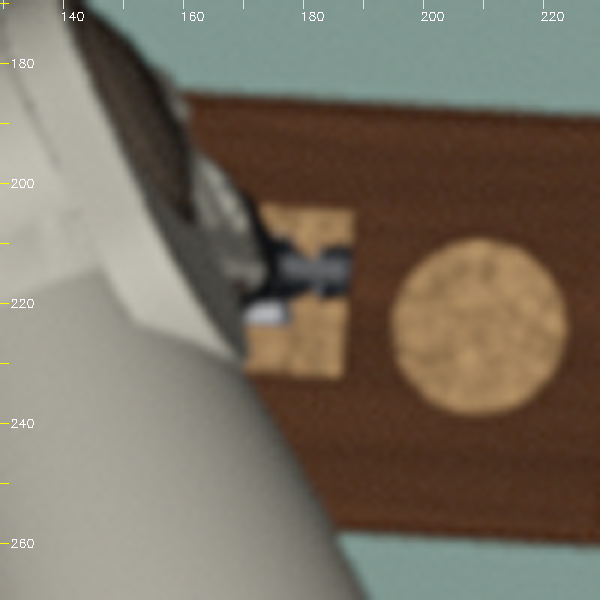

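Run:
```python
from h import *
f=lambda x,y:(160+x/3-.5,150+y/3-.5)
for p in ((70,4),(531,4),(87.5,270),(513.5,270)): print('mat',tool('w10',f(*p),.010))
for p in ((131,250),(474,250),(462,541),(143,541)): print('tin',tool('w10',f(*p),.0741))
crop('w10',170,140,350,200,4,'w10d')
```

```text
mat [ 48.1 -41.7 -45.6]
mat [ 48.   44.8 -45.6]
mat [ 48.1 -42.    8.9]
mat [48.1 45.   8.9]
tin [-16.  -20.  -24.1]
tin [-16.   24.  -24.1]
tin [-16.   24.7  21.1]
tin [-16.  -20.8  21.1]
```

View pics/w10d.png

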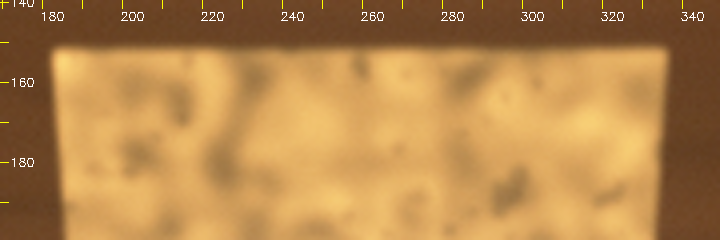

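The mat centre is at tool (y 1.55, z −2.2) and the tin at (1.97, −1.5), so they are aligned within a millimetre. Lowering.

Emit:
jog_arm(
  deltas=[
    {"fingers": 0,"x": -0.5,"y": -0.4,"z": -10,"twist": 0},
    {"fingers": 0,"x": -0.5,"y": -0.4,"z": -20,"twist": 0},
    {"fingers": 0,"x": -0.5,"y": -0.4,"z": -25,"twist": 0},
    {"fingers": 0,"x": -0.5,"y": -0.4,"z": -27.5,"twist": 0},
    {"fingers": 0,"x": -0.5,"y": -0.4,"z": -28,"twist": 0},
    {"fingers": 0,"x": -0.5,"y": -0.4,"z": -28,"twist": 0},
    {"fingers": 0,"x": -0.5,"y": -0.4,"z": -28,"twist": 0},
  ],
)

```text
time: 13.75
ee_pos: [0.5308, 0.2665, 0.0318]
tcp_rot: [17.5, 89.8, 14.1]
wrist_force: [-0.1, 0.7, -0.9]
opening: 0.0458
```

Emit:
jog_arm(
  deltas=[
    {"fingers": 0,"x": -1,"y": -0.3,"z": -1,"twist": 0},
    {"fingers": 0,"x": -1,"y": -0.3,"z": -2,"twist": 0},
    {"fingers": 0,"x": -1,"y": -0.3,"z": -2,"twist": 0},
    {"fingers": 0,"x": -1,"y": -0.3,"z": -2,"twist": 0},
  ],
)

```text
time: 14.15
ee_pos: [0.5299, 0.2663, 0.03]
tcp_rot: [18.4, 89.8, 15.0]
wrist_force: [-0.2, 0.0, 1.6]
opening: 0.0456
```

Emit:
jog_arm(
  deltas=[
    {"fingers": 0.65,"x": 0,"y": 0,"z": -0.5,"twist": 0},
    {"fingers": 0.8,"x": 0,"y": 0,"z": -0.5,"twist": 0},
    {"fingers": 1,"x": 0,"y": 0,"z": -0.5,"twist": 0},
    {"fingers": 1,"x": 0,"y": 0,"z": 20,"twist": 0},
    {"fingers": 1,"x": 0,"y": 0,"z": 65,"twist": 0},
    {"fingers": 1,"x": 0,"y": -10,"z": 110,"twist": 0},
    {"fingers": 1,"x": 0,"y": -45,"z": 150,"twist": 0},
    {"fingers": 1,"x": 0,"y": -60,"z": 160,"twist": 0},
    {"fingers": 1,"x": 0,"y": -60,"z": 160,"twist": 0},
    {"fingers": 1,"x": 0,"y": -60,"z": 160,"twist": 0},
  ],
)

```text
time: 15.15
ee_pos: [0.5299, 0.2061, 0.1892]
tcp_rot: [21.3, 89.8, 17.9]
wrist_force: [-0.7, 0.3, -0.6]
opening: 0.0858
```

```bash
python3 -c "
from h import *
c,o=snap('wrist','w11');print(o['ee_pos'],o['tcp_rot'],abs(o['qd']).max());crop('w11',130,80,450,300,2.4,'w11c')"
```

```text
[0.5298957  0.20611766 0.18919654] [21.29706284 89.77766655 17.86077032] 1.154777631651822
```

View pics/w11c.png

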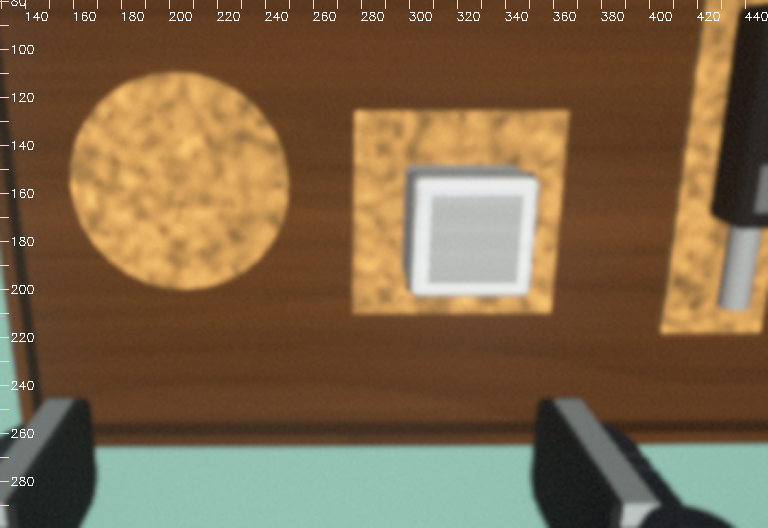

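w11 shows the square tin standing on its mat and squared up, lid corners in the crop (415,176), (539,176), (529,296), (412,296). The round mat spans 69–290 × 70–291 in the crop. I'll measure the offset.

Run:
```python
from h import *
f=lambda x,y:(130+x/2.4-.5,80+y/2.4-.5)
W=lambda t,pts,z:np.array([onz('w11',f(*p),z)*1e3 for p in pts])
e=lambda p:[round(float(v),2) for v in (np.degrees(np.arctan2(*(p[3]-p[0])[[1,0]])),np.degrees(np.arctan2(*(p[2]-p[1])[[1,0]])),np.degrees(np.arctan2(*(p[1]-p[0])[[1,0]]))-90,np.degrees(np.arctan2(*(p[2]-p[3])[[1,0]]))-90)]
m=W(0,[(354,109.5),(570,109.5),(552,313.5),(352,313.5)],.010);print('mat',m.mean(0).round(1),e(m),m.round(1).tolist())
t=W(0,[(415,177),(539,176.5),(529,296),(412,296.5)],.046);print('tin',t.mean(0).round(1),e(t),t.round(1).tolist())
r=W(0,[(69,180),(290,184),(177,70),(183,291)],.010);print('round',r.round(1).tolist(),r.mean(0))
```

```text
mat [527.9 268.2  10. ] [-3.14, -2.98, -3.34, -3.49] [[481.9, 227.2, 10.0], [487.0, 313.9, 10.0], [574.0, 309.4, 10.0], [568.7, 222.4, 10.0]]
tin [528.4 267.8  46. ] [-2.64, -3.25, -3.15, -3.22] [[504.3, 246.5, 46.0], [506.7, 291.5, 46.0], [552.5, 288.9, 46.0], [550.0, 244.3, 46.0]]
round [[503.2, 108.6, 10.0], [510.4, 199.5, 10.0], [462.3, 158.0, 10.0], [554.0, 150.3, 10.0]] [507.49280977 154.09620235  10.        ]
```

The square tin is within 0.5 mm and 0.3° of its mat. Next is the wide tin.

Emit:
jog_arm(
  deltas=[
    {"fingers": 1,"x": 8,"y": -25,"z": 0,"twist": 0},
    {"fingers": 1,"x": 20,"y": -70,"z": 0,"twist": 0},
    {"fingers": 1,"x": 33,"y": -117,"z": 0,"twist": 0},
    {"fingers": 1,"x": 46,"y": -164,"z": 0,"twist": 0},
    {"fingers": 1,"x": 60,"y": -211,"z": -20,"twist": 0},
    {"fingers": 1,"x": 76,"y": -250,"z": -50,"twist": 0},
    {"fingers": 1,"x": 80,"y": -262,"z": -75,"twist": 0},
    {"fingers": 1,"x": 80,"y": -262,"z": -85,"twist": 0},
    {"fingers": 1,"x": 80,"y": -262,"z": -85,"twist": 0},
    {"fingers": 1,"x": 80,"y": -262,"z": -85,"twist": 0},
  ],
)

```text
time: 16.2
ee_pos: [0.6095, -0.0542, 0.1038]
tcp_rot: [26.5, 89.9, 23.2]
wrist_force: [0.6, -0.1, 0.2]
opening: 0.0854
```

```bash
python3 -c "
from h import *
c,o=snap('wrist','w12');print(o['ee_pos'],o['tcp_rot'],abs(o['qd']).max());print(proj('w12',[[.6153,-.0558,.03]]));crop('w12',170,150,350,340,3,'w12c')"
```

```text
[ 0.60952033 -0.05419943  0.10383165] [26.54874785 89.85897395 23.23699141] 1.1589930533993171
[[255.60712824 219.22633643]]
```

View pics/w12c.png

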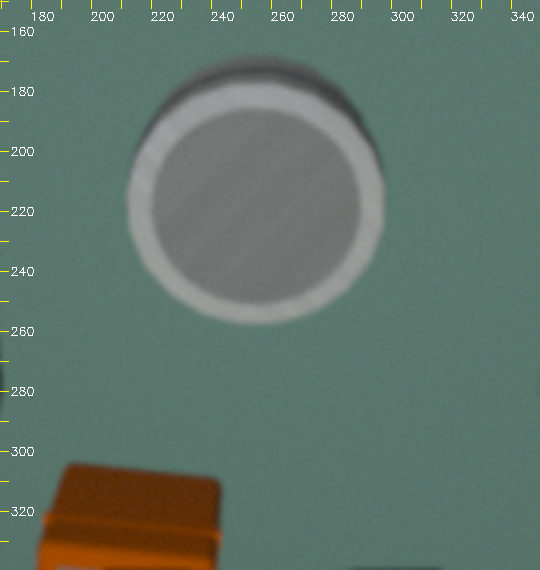

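Run:
```python
from h import *
f=lambda x,y:(170+x/3-.5,150+y/3-.5)
p=[(127,204),(385,204),(256,79),(256,325)]
a=np.array([tool('w12',f(*q),.030) for q in p]);print(a.tolist(),(a[0]+a[1])/2,(a[2]+a[3])/2)
print('orange',onz('top0',(289,156),.036),onz('top0',(322,163),.036))
```

```text
[[73.8, -31.4, 4.4], [73.9, 27.7, 4.4], [73.8, -1.7, -25.0], [73.9, -2.0, 35.4]] [73.85 -1.85  4.4 ] [73.85 -1.85  5.2 ]
orange [ 0.72548675 -0.09816907  0.036     ] [ 0.7030854  -0.20328192  0.036     ]
```

Emit:
jog_arm(
  deltas=[
    {"fingers": 1,"x": 5.2,"y": -4,"z": -20,"twist": 0},
    {"fingers": 1,"x": 5.2,"y": -4,"z": -50,"twist": 0},
    {"fingers": 1,"x": 5.2,"y": -4,"z": -75,"twist": 0},
    {"fingers": 1,"x": 5.2,"y": -4,"z": -88,"twist": 0},
    {"fingers": 1,"x": 5.2,"y": -4,"z": -89,"twist": 0},
    {"fingers": 1,"x": 5.2,"y": -4,"z": -89,"twist": 0},
    {"fingers": 1,"x": 5.2,"y": -4,"z": -89,"twist": 0},
  ],
)

```text
time: 16.95
ee_pos: [0.6161, -0.0581, 0.0176]
tcp_rot: [8.2, 89.6, 4.9]
wrist_force: [-0.5, -0.3, -0.5]
opening: 0.0856
```

Emit:
jog_arm(
  deltas=[
    {"fingers": 0.6,"x": 0,"y": 0,"z": 0,"twist": 0},
    {"fingers": 0.6,"x": 0,"y": 0,"z": 0,"twist": 0},
    {"fingers": 0.3,"x": 0,"y": 0,"z": 0,"twist": 0},
    {"fingers": 0,"x": 0,"y": 0,"z": 0,"twist": 0},
    {"fingers": 0,"x": 0,"y": 0,"z": 0,"twist": 0},
  ],
)

```text
time: 17.45
ee_pos: [0.6169, -0.0582, 0.0191]
tcp_rot: [5.3, 89.5, 2.0]
wrist_force: [-0.6, 0.5, 5.6]
opening: 0.0589
```

```bash
python3 -c "
from h import *
c,o=snap('wrist','w13');print(o['ee_pos'],o['tcp_rot'],abs(o['qd']).max(),o['opening']);crop('w13',160,180,360,370,3.5,'w13c')"
```

```text
[ 0.61693527 -0.05821384  0.01914546] [ 5.28571465 89.50533182  1.99540262] 0.06681229473978427 0.058909716576464474
```

View pics/w13c.png

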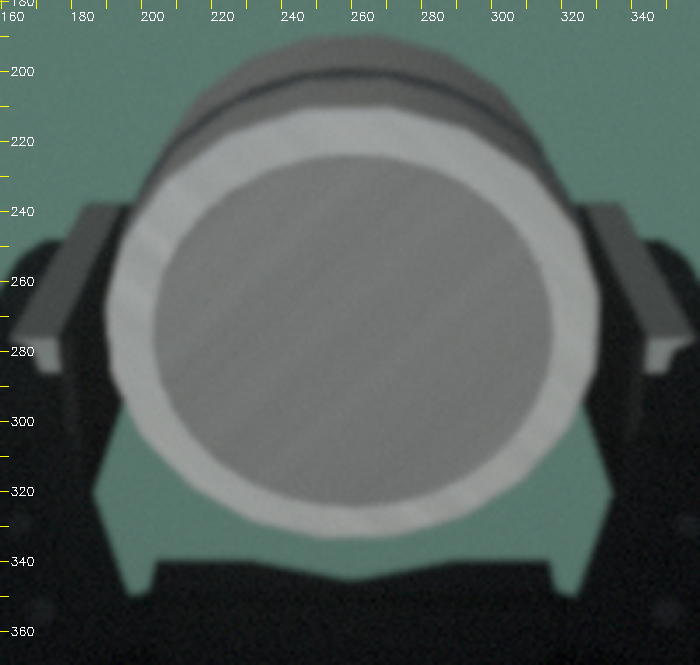

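Run:
```python
from h import *
f=lambda x,y:(160+x/3.5-.5,180+y/3.5-.5)
for q in [(107,312),(599,312),(353,107),(353,537)]: print(tool('w13',f(*q),.030))
```

```text
[-10.9 -27.4  -5.5]
[-10.9  31.4  -5.5]
[-11.1   2.  -31.6]
[-10.6   2.   27.3]
```

Emit:
jog_arm(
  deltas=[
    {"fingers": 0,"x": 0,"y": 0,"z": 20,"twist": 0},
    {"fingers": 0,"x": 0,"y": 0,"z": 55,"twist": 0},
    {"fingers": 0,"x": -14,"y": 28,"z": 80,"twist": 0},
    {"fingers": 0,"x": -36,"y": 70,"z": 85,"twist": 0},
    {"fingers": 0,"x": -57,"y": 112,"z": 85,"twist": 0},
    {"fingers": 0,"x": -79,"y": 155,"z": 80,"twist": 0},
    {"fingers": 0,"x": -98,"y": 193,"z": 65,"twist": 0},
    {"fingers": 0,"x": -107,"y": 210.5,"z": 45,"twist": 0},
    {"fingers": 0,"x": -107,"y": 210.5,"z": 40,"twist": 0},
    {"fingers": 0,"x": -107,"y": 210.5,"z": 40,"twist": 0},
  ],
)

```text
time: 18.5
ee_pos: [0.5095, 0.1522, 0.0587]
tcp_rot: [1.1, 89.6, -2.1]
wrist_force: [-0.8, 0.6, -1.5]
opening: 0.0583
```

Emit:
jog_arm(
  deltas=[
    {"fingers": 0,"x": 0,"y": 0,"z": 0,"twist": 0},
    {"fingers": 0,"x": 0,"y": 0,"z": 0,"twist": 0},
  ],
)

```text
time: 18.7
ee_pos: [0.5105, 0.1514, 0.0596]
tcp_rot: [2.8, 89.5, -0.5]
wrist_force: [0.5, 0.7, 0.2]
opening: 0.059
```

```bash
python3 -c "
from h import *
c,o=snap('wrist','w14');print(o['ee_pos'],o['tcp_rot'],abs(o['qd']).max(),o['opening']);crop('w14',160,140,360,360,3,'w14c');snap('side','s14');crop('s14',150,120,290,220,5,'s14c')"
```

```text
[0.51048956 0.15138349 0.05963353] [ 2.79487968 89.48943374 -0.52293261] 0.2648420839228393 0.05901421337268183
```

View pics/w14c.png

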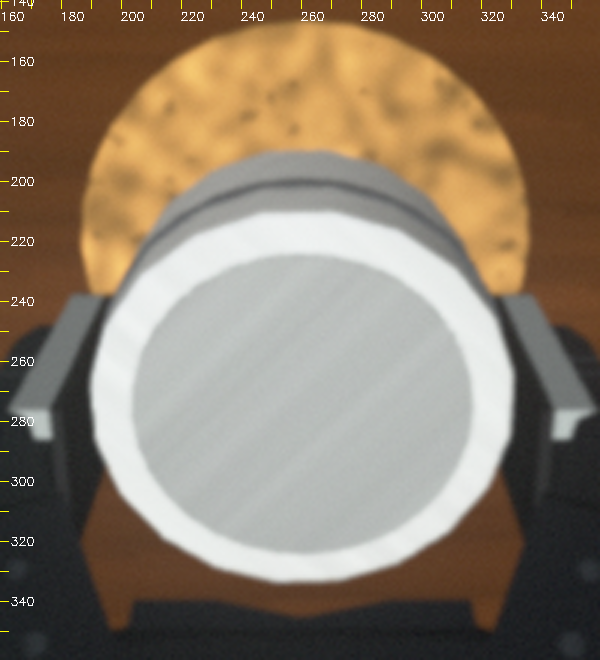

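View pics/s14c.png

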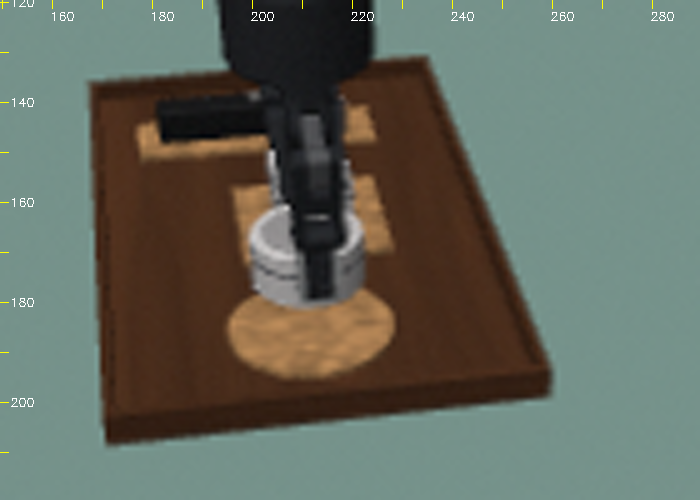

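w14 shows the tin held over the round mat, with the mat's visible arc running from (80,225) through (305,21) to (530,225) in the crop. I'll fit a 45 mm circle to it.

Run:
```python
from h import *
from scipy.optimize import least_squares
im=cv2.cvtColor(cv2.imread('pics/w14.png'),cv2.COLOR_BGR2HSV); 
bgr=cv2.imread('pics/w14.png').astype(float)
g=bgr[:,:,2]
pts=[]
# scan from outside towards centre (262,215) along rays, subpixel threshold
c=np.array([262.,215.])
samp=[]
for a in np.radians(np.arange(185,356,5)):
    r=np.arange(95,40,-.25); P=c+np.outer(r,[np.cos(a),np.sin(a)])
    v=cv2.remap(g.astype(np.float32),P[:,0].astype(np.float32)[None],P[:,1].astype(np.float32)[None],1)[0]
    lo=np.median(v[:20]); i=np.argmax(v>lo+60)
    if i>20: pts.append(P[i])
pts=np.array(pts); q=np.array([tool('w14',p,.010) for p in pts])[:,1:]
s=least_squares(lambda x:np.hypot(*(q-x[:2]).T)-x[2],[0,0,45],loss='soft_l1'); print(len(q),s.x,np.abs(s.fun).max())
f=lambda x,y:(160+x/3-.5,140+y/3-.5); dz=.0596-.0191
for p in [(92,388),(514,388),(303,211),(303,582)]: print(tool('w14',f(*p),.030+dz))
crop('w14',160,140,360,360,3,'w14d',pts)
```

```text
35 [ 2.41958155 -2.92826172 44.64736784] 0.6449374592062682
[-10.9 -27.4  -5.4]
[-10.9  31.4  -5.4]
[-11.1   2.  -31.7]
[-10.6   2.   27.7]
```

View pics/w14d.png

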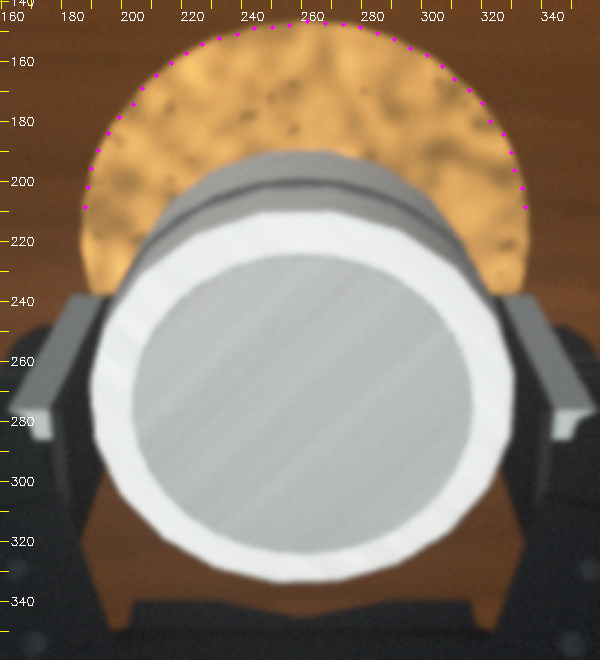

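Emit:
jog_arm(
  deltas=[
    {"fingers": 0,"x": -0.6,"y": 0.5,"z": -10,"twist": 0},
    {"fingers": 0,"x": -0.6,"y": 0.5,"z": -20,"twist": 0},
    {"fingers": 0,"x": -0.6,"y": 0.5,"z": -26,"twist": 0},
    {"fingers": 0,"x": -0.6,"y": 0.5,"z": -29,"twist": 0},
    {"fingers": 0,"x": -0.6,"y": 0.5,"z": -30,"twist": 0},
    {"fingers": 0,"x": -0.6,"y": 0.5,"z": -30,"twist": 0},
    {"fingers": 0,"x": -0.6,"y": 0.5,"z": -30,"twist": 0},
  ],
)

```text
time: 19.5
ee_pos: [0.5099, 0.1521, 0.0295]
tcp_rot: [3.9, 89.5, 0.6]
wrist_force: [-0.2, -0.0, -0.4]
opening: 0.0587
```

Emit:
jog_arm(
  deltas=[
    {"fingers": 0,"x": 0,"y": 0,"z": -1,"twist": 0},
    {"fingers": 0,"x": 0,"y": 0,"z": -1.5,"twist": 0},
    {"fingers": 0,"x": 0,"y": 0,"z": -1.5,"twist": 0},
  ],
)

```text
time: 19.8
ee_pos: [0.51, 0.1522, 0.0291]
tcp_rot: [4.5, 89.4, 1.1]
wrist_force: [-4.9, -1.7, 9.6]
opening: 0.0587
```

Emit:
jog_arm(
  deltas=[
    {"fingers": 0.8,"x": 0,"y": 0,"z": 0,"twist": 0},
    {"fingers": 1,"x": 0,"y": 0,"z": 0,"twist": 0},
    {"fingers": 1,"x": 0,"y": 0,"z": 0,"twist": 0},
    {"fingers": 1,"x": 0,"y": 0,"z": 20,"twist": 0},
    {"fingers": 1,"x": 0,"y": 0,"z": 60,"twist": 0},
    {"fingers": 1,"x": -10,"y": -5,"z": 105,"twist": 0},
    {"fingers": 1,"x": -20,"y": -30,"z": 135,"twist": 0},
    {"fingers": 1,"x": -20,"y": -40,"z": 140,"twist": 0},
    {"fingers": 1,"x": -20,"y": -40,"z": 140,"twist": 0},
    {"fingers": 1,"x": -20,"y": -40,"z": 140,"twist": 0},
  ],
)

```text
time: 20.8
ee_pos: [0.4899, 0.1122, 0.1678]
tcp_rot: [4.5, 89.5, 1.2]
wrist_force: [-0.3, 0.5, -0.4]
opening: 0.0857
```

```bash
python3 -c "
from h import *
c,o=snap('wrist','w15');print(o['ee_pos'],o['tcp_rot'],abs(o['qd']).max());crop('w15',220,100,400,280,4,'w15c')"
```

```text
[0.48989716 0.11219488 0.16783678] [ 4.53356383 89.5104554   1.18969599] 0.806600741930503
```

View pics/w15c.png

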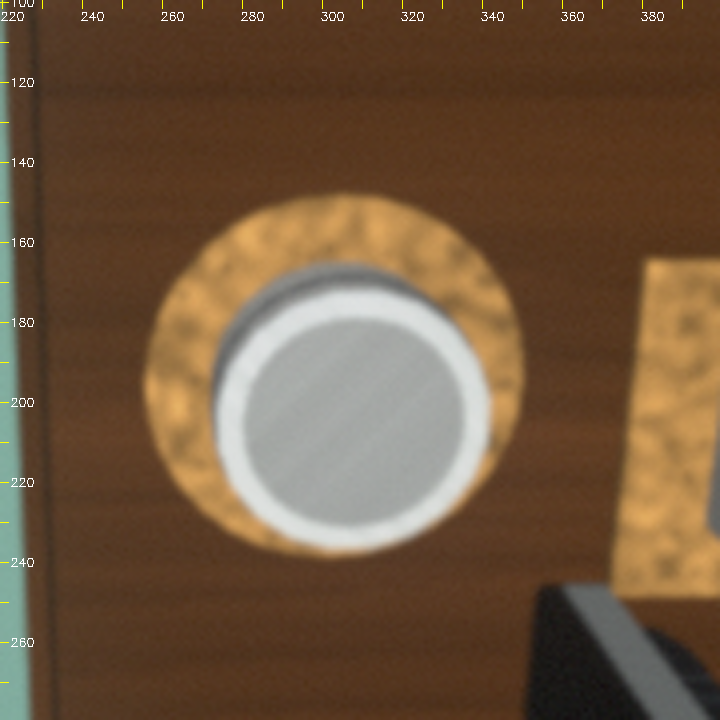

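w15 shows the wide tin on the round mat; in the crop the mat spans 145–525 × 193–558 and the lid 215–491 × 288–551.

```bash
cat >> h.py <<'E'
from scipy.optimize import least_squares
def circ(tag,pts,z,s,u0,v0):
    q=np.array([onz(tag,(u0+x/s-.5,v0+y/s-.5),z)*1e3 for x,y in pts])[:,:2]
    r=least_squares(lambda x:np.hypot(*(q-x[:2]).T)-x[2],[*q.mean(0),40]); return r.x.round(1),r.fun.round(1)
E
python3 - <<'E'
from h import *
print(circ('w15',[(145,378),(525,368),(345,193),(245,222),(450,222),(192,500),(330,558),(165,300),(505,300)],.010,4,220,100))
print(circ('w15',[(215,415),(491,412),(358,288),(349,551),(262,325),(455,325),(262,517),(448,508)],.040,4,220,100))
E
```

```text
(array([508.2, 154.1,  45.4]), array([-0.1,  0.1,  0.3, -0.5,  1. , -0.1,  0.3,  0.1, -1.1]))
(array([507.5, 154.2,  29.8]), array([ 0.2, -0.1, -0. ,  0.6, -0. ,  0.1, -0.5, -0.2]))
```

The wide tin is within 0.7 mm of its mat's centre. Next is the small tin.

Emit:
jog_arm(
  deltas=[
    {"fingers": 1,"x": -5,"y": -25,"z": 0,"twist": 0},
    {"fingers": 1,"x": -15,"y": -70,"z": 0,"twist": 0},
    {"fingers": 1,"x": -25,"y": -117,"z": 0,"twist": 0},
    {"fingers": 1,"x": -36,"y": -164,"z": 0,"twist": 0},
    {"fingers": 1,"x": -46,"y": -211,"z": 0,"twist": 0},
    {"fingers": 1,"x": -56,"y": -258,"z": -20,"twist": 0},
    {"fingers": 1,"x": -66,"y": -300,"z": -40,"twist": 0},
    {"fingers": 1,"x": -68,"y": -325,"z": -65,"twist": 0},
    {"fingers": 1,"x": -68,"y": -326,"z": -65,"twist": 0},
    {"fingers": 1,"x": -68,"y": -326,"z": -65,"twist": 0},
  ],
)

```text
time: 21.85
ee_pos: [0.4211, -0.2132, 0.101]
tcp_rot: [21.4, 89.7, 18.0]
wrist_force: [0.8, 0.3, -0.3]
opening: 0.0852
```

Emit:
jog_arm(
  deltas=[
    {"fingers": 1,"x": 0,"y": 0,"z": 0,"twist": 0},
    {"fingers": 1,"x": 0,"y": 0,"z": 0,"twist": 0},
  ],
)

```text
time: 22.05
ee_pos: [0.4218, -0.2123, 0.1015]
tcp_rot: [18.8, 89.7, 15.5]
wrist_force: [-0.1, 0.4, 0.2]
opening: 0.0856
```

```bash
python3 -c "
from h import *
c,o=snap('wrist','w16');print(o['q'],o['ee_pos'],o['tcp_rot'],abs(o['qd']).max());print(proj('w16',[[.4284,-.2134,.03]]));crop('w16',190,150,340,300,4,'w16c')"
```

```text
[-26.84459047  -6.24251321 -17.27564496  78.72535872   0.22003276
 -23.56846761] [ 0.42175747 -0.21230367  0.10146125] [18.76709191 89.67328761 15.49143279] 0.22898812505039443
[[256.29033771 221.3214376 ]]
```

View pics/w16c.png

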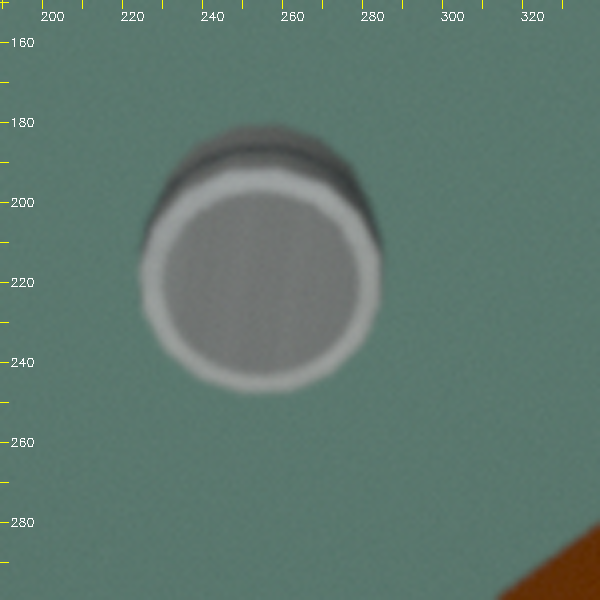

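w16 shows the small tin's lid spanning 140–381 × 168–393 in the crop.

Run:
```python
from h import *
print(circ('w16',[(140,282),(381,282),(261,168),(261,393)],.030,4,190,150))
f=lambda x,y:(190+x/4-.5,150+y/4-.5)
for p in [(140,282),(381,282),(261,168),(261,393)]: print(tool('w16',f(*p),.03))
```

```text
(array([ 427.7, -214.5,   20.6]), array([-0., -0.,  0.,  0.]))
[ 71.4 -22.5   5.3]
[71.5 18.5  5.4]
[ 71.4  -1.8 -14.9]
[71.6 -2.  26.2]
```

Emit:
jog_arm(
  deltas=[
    {"fingers": 1,"x": 4.5,"y": -4.3,"z": -20,"twist": 0},
    {"fingers": 1,"x": 4.5,"y": -4.3,"z": -50,"twist": 0},
    {"fingers": 1,"x": 4.5,"y": -4.3,"z": -73,"twist": 0},
    {"fingers": 1,"x": 4.5,"y": -4.3,"z": -84,"twist": 0},
    {"fingers": 1,"x": 4.5,"y": -4.3,"z": -85,"twist": 0},
    {"fingers": 1,"x": 4.5,"y": -4.3,"z": -85,"twist": 0},
    {"fingers": 1,"x": 4.5,"y": -4.3,"z": -85,"twist": 0},
  ],
)

```text
time: 22.8
ee_pos: [0.4271, -0.217, 0.018]
tcp_rot: [6.2, 89.6, 3.0]
wrist_force: [0.4, -0.7, -0.2]
opening: 0.0855
```

Emit:
jog_arm(
  deltas=[
    {"fingers": 0.5,"x": 0,"y": 0,"z": 0,"twist": 0},
    {"fingers": 0.5,"x": 0,"y": 0,"z": 0,"twist": 0},
    {"fingers": 0.2,"x": 0,"y": 0,"z": 0,"twist": 0},
    {"fingers": 0,"x": 0,"y": 0,"z": 0,"twist": 0},
    {"fingers": 0,"x": 0,"y": 0,"z": 0,"twist": 0},
    {"fingers": 0,"x": 0,"y": 0,"z": 0,"twist": 0},
  ],
)

```text
time: 23.4
ee_pos: [0.4274, -0.2172, 0.0186]
tcp_rot: [2.9, 89.5, -0.3]
wrist_force: [-0.6, 0.2, 6.1]
opening: 0.041
```

```bash
python3 -c "
from h import *
c,o=snap('wrist','w17');print(o['ee_pos'],o['tcp_rot'],abs(o['qd']).max(),o['opening']);crop('w17',180,190,340,350,4,'w17c')"
```

```text
[ 0.42737595 -0.21715589  0.01860322] [ 2.94643601 89.52172627 -0.31538154] 0.09942492621448322 0.040985274453339965
```

View pics/w17c.png

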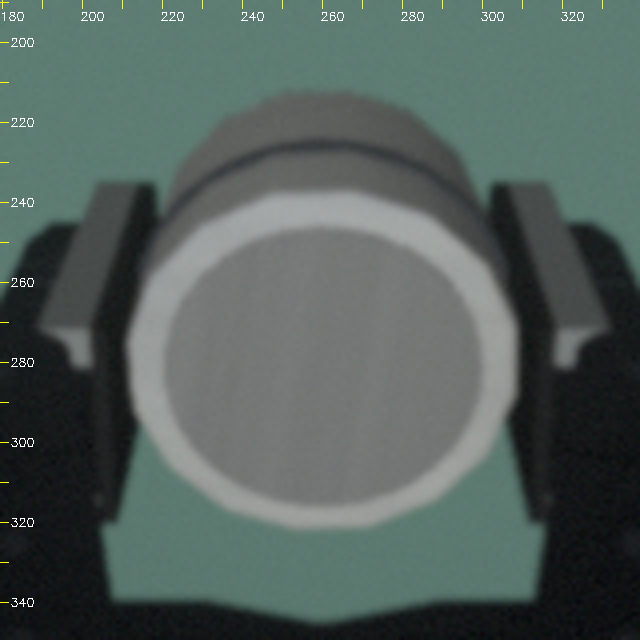

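Run:
```python
from h import *
f=lambda x,y:(180+x/4-.5,190+y/4-.5)
for p in [(128,355),(518,355),(323,190),(323,530)]: print(tool('w17',f(*p),.03))
print(circ('w17',[(128,355),(518,355),(323,190),(323,530)],.030,4,180,190))
```

```text
[-11.4 -18.6  -1.3]
[-11.4  22.4  -1.3]
[-11.6   1.9 -20.3]
[-11.2   1.9  20.9]
(array([ 427.7, -215.3,   20.6]), array([-0., -0.,  0.,  0.]))
```

Held at wrist-frame offset (+0.3, +1.9) mm; the wide tin's centre is at (507.8,154.2) in the same frame, so the TCP target is about (507.5,152.3).

Emit:
jog_arm(
  deltas=[
    {"fingers": 0,"x": 0,"y": 0,"z": 20,"twist": 0},
    {"fingers": 0,"x": 0,"y": 0,"z": 60,"twist": 0},
    {"fingers": 0,"x": 6,"y": 28,"z": 95,"twist": 0},
    {"fingers": 0,"x": 16,"y": 73,"z": 105,"twist": 0},
    {"fingers": 0,"x": 26,"y": 120,"z": 105,"twist": 0},
    {"fingers": 0,"x": 36,"y": 167,"z": 105,"twist": 0},
    {"fingers": 0,"x": 46,"y": 214,"z": 105,"twist": 0},
    {"fingers": 0,"x": 56,"y": 261,"z": 105,"twist": 0},
    {"fingers": 0,"x": 66,"y": 308,"z": 105,"twist": 0},
    {"fingers": 0,"x": 75,"y": 345,"z": 105,"twist": 0},
  ],
)

```text
time: 24.45
ee_pos: [0.5024, 0.1304, 0.1235]
tcp_rot: [4.4, 89.5, 1.2]
wrist_force: [0.2, 0.6, 0.0]
opening: 0.0406
```

```bash
python3 -c "
from h import *
o=bot.get_obs();M=R.from_euler('xyz',o['tcp_rot'],degrees=True).as_matrix();print(o['ee_pos'],np.degrees(np.arctan2(M[1,2],M[0,2])),o['opening'])"
```

```text
[0.50236986 0.13038839 0.12349283] -3.2045645560577096 0.04060028012426225
```

Emit:
jog_arm(
  deltas=[
    {"fingers": 0,"x": 4,"y": 16,"z": -8,"twist": 0},
    {"fingers": 0,"x": 5,"y": 22,"z": -25,"twist": 0},
    {"fingers": 0,"x": 5,"y": 22,"z": -40,"twist": 0},
    {"fingers": 0,"x": 5,"y": 22,"z": -46,"twist": 0},
    {"fingers": 0,"x": 5,"y": 22,"z": -46,"twist": 0},
    {"fingers": 0,"x": 5,"y": 22,"z": -46,"twist": 0},
  ],
)

```text
time: 25.05
ee_pos: [0.5075, 0.1518, 0.0779]
tcp_rot: [4.7, 89.5, 1.5]
wrist_force: [0.5, -0.1, -0.1]
opening: 0.0409
```

```bash
python3 -c "
from h import *
c,o=snap('wrist','w18');print(o['ee_pos'],o['tcp_rot'],abs(o['qd']).max(),o['opening']);crop('w18',160,170,360,360,3.5,'w18c');snap('side','s18');crop('s18',150,120,290,220,5,'s18c')"
```

```text
[0.50745849 0.15182163 0.07793622] [ 4.72967695 89.50059997  1.47394393] 0.6277418114191939 0.040944542788915815
```

View pics/w18c.png

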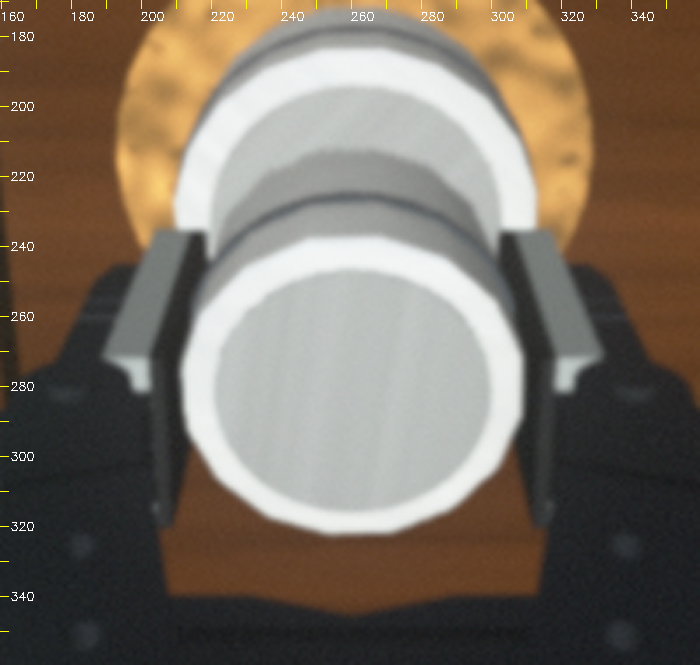

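View pics/s18c.png

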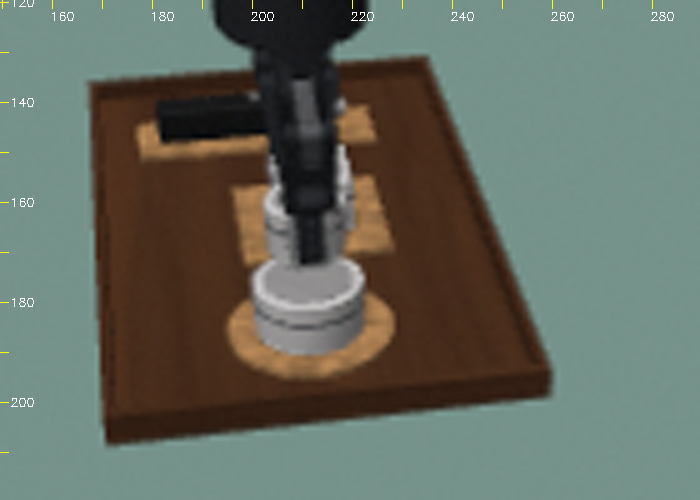

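Run:
```python
from h import *
crop('w18',200,170,320,245,6,'w18d')
print(circ('w18',[(174,207),(537,207),(355,46)],.040,3.5,160,170))
print(circ('w18',[(182,380),(524,380),(353,236),(353,534)],.0893,3.5,160,170))
```

```text
(array([507.8, 154.2,  29.7]), array([0., 0., 0.]))
(array([507.8, 153.8,  20.6]), array([-0., -0.,  0.,  0.]))
```

View pics/w18d.png

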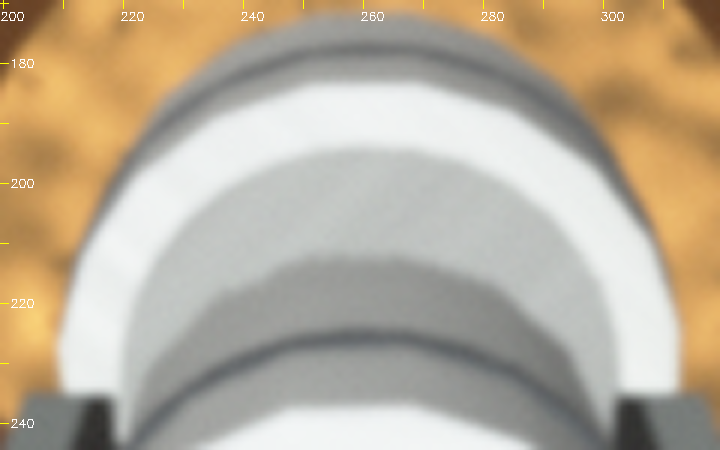

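Aligned within 0.4 mm. Lowering onto the wide tin.

Emit:
jog_arm(
  deltas=[
    {"fingers": 0,"x": 0,"y": 0.5,"z": -8,"twist": 0},
    {"fingers": 0,"x": 0,"y": 0.5,"z": -14,"twist": 0},
    {"fingers": 0,"x": 0,"y": 0.5,"z": -18,"twist": 0},
    {"fingers": 0,"x": 0,"y": 0.5,"z": -19,"twist": 0},
    {"fingers": 0,"x": 0,"y": 0.5,"z": -19,"twist": 0},
    {"fingers": 0,"x": 0,"y": 0.5,"z": -19,"twist": 0},
  ],
)

```text
time: 25.75
ee_pos: [0.5078, 0.1526, 0.0595]
tcp_rot: [6.7, 89.4, 3.4]
wrist_force: [0.3, 0.8, -0.5]
opening: 0.0408
```

Emit:
jog_arm(
  deltas=[
    {"fingers": 0,"x": -0.2,"y": -0.2,"z": -1,"twist": 0},
    {"fingers": 0,"x": -0.2,"y": -0.2,"z": -1.4,"twist": 0},
    {"fingers": 0,"x": -0.2,"y": -0.2,"z": -1.4,"twist": 0},
  ],
)

```text
time: 26.05
ee_pos: [0.5079, 0.1525, 0.0587]
tcp_rot: [7.6, 89.4, 4.4]
wrist_force: [-2.3, -0.5, 3.9]
opening: 0.0407
```

Emit:
jog_arm(
  deltas=[
    {"fingers": 0.6,"x": 0,"y": 0,"z": 0,"twist": 0},
    {"fingers": 0.8,"x": 0,"y": 0,"z": 0,"twist": 0},
    {"fingers": 1,"x": 0,"y": 0,"z": 0,"twist": 0},
    {"fingers": 1,"x": 0,"y": 0,"z": 15,"twist": 0},
    {"fingers": 1,"x": 0,"y": 0,"z": 50,"twist": 0},
    {"fingers": 1,"x": -10,"y": -5,"z": 95,"twist": 0},
    {"fingers": 1,"x": -25,"y": -35,"z": 120,"twist": 0},
    {"fingers": 1,"x": -25,"y": -40,"z": 125,"twist": 0},
    {"fingers": 1,"x": -25,"y": -40,"z": 125,"twist": 0},
    {"fingers": 1,"x": -25,"y": -40,"z": 125,"twist": 0},
  ],
)

```text
time: 27.05
ee_pos: [0.4829, 0.1127, 0.1831]
tcp_rot: [8.5, 89.4, 5.2]
wrist_force: [-0.9, 0.9, 0.1]
opening: 0.085
```

```bash
python3 -c "
from h import *
c,o=snap('wrist','w19');print(o['ee_pos'],o['tcp_rot'],abs(o['qd']).max());crop('w19',220,100,400,280,4,'w19c');snap('side','s19');crop('s19',150,120,290,220,5,'s19c')"
```

```text
[0.48293214 0.11268951 0.18309471] [ 8.50559289 89.42339767  5.24255427] 1.037595821868315
```

View pics/w19c.png

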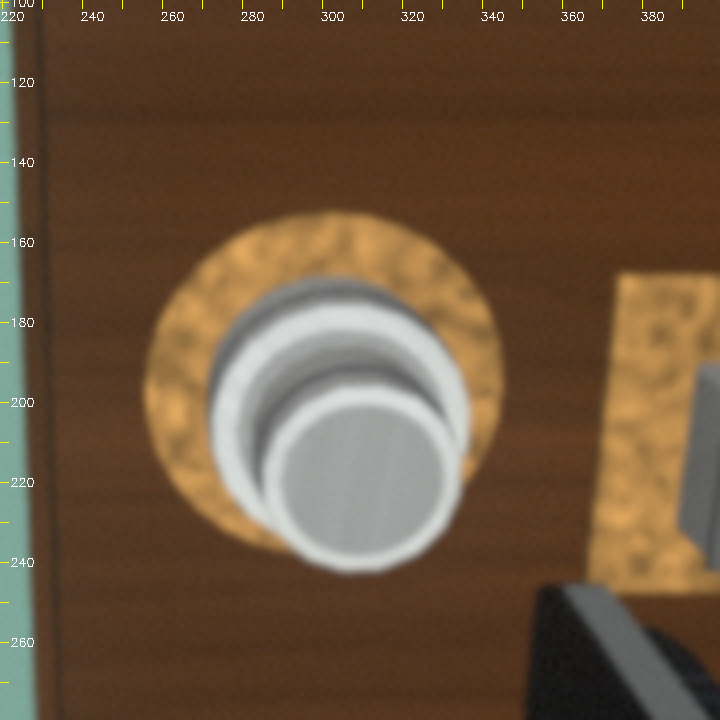

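View pics/s19c.png

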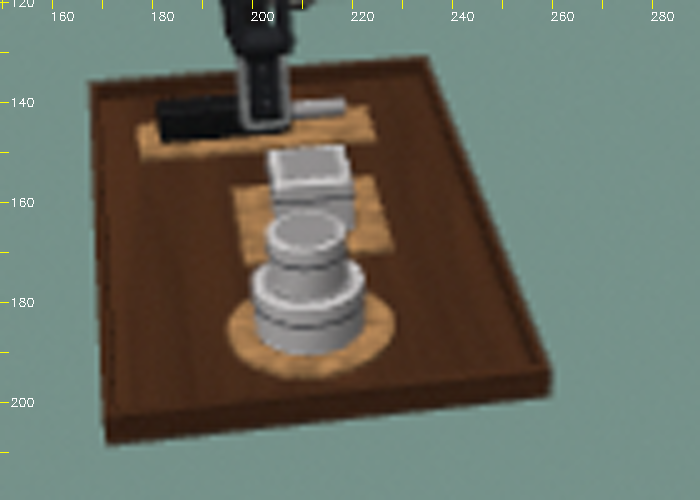

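w19 shows both tins stacked on the mat: the small lid spans 263–463 × 383–573 in the crop, the wide lid 210–470 with its top at 302. I'll measure, and move clear for a final overview.

Run:
```python
from h import *
print('mat',circ('w19',[(145,385),(505,380),(335,211),(235,240),(435,240),(190,490)],.010,4,220,100))
print('wide',circ('w19',[(210,418),(470,410),(340,302),(255,335),(425,330),(280,532)],.040,4,220,100))
print('small',circ('w19',[(263,478),(463,475),(363,383),(358,573),(295,410),(432,408)],.070,4,220,100))
```

```text
mat (array([507.2, 154.7,  44.9]), array([ 0.9,  0.1, -0.2, -0.4,  0.2, -0.6]))
wide (array([507.1, 153.9,  29.5]), array([ 0.3,  0.3, -0.1, -0. , -0.3, -0.3]))
small (array([508.1, 154.4,  20.9]), array([-0.3, -0.1,  0.2,  0.2,  0.2, -0.2]))
```

Emit:
jog_arm(
  deltas=[
    {"fingers": 1,"x": 0,"y": -10,"z": 15,"twist": 0},
    {"fingers": 1,"x": -10,"y": -50,"z": 30,"twist": 0},
    {"fingers": 1,"x": -20,"y": -95,"z": 45,"twist": 0},
    {"fingers": 1,"x": -40,"y": -140,"z": 60,"twist": 0},
    {"fingers": 1,"x": -60,"y": -185,"z": 70,"twist": 0},
    {"fingers": 1,"x": -70,"y": -230,"z": 70,"twist": 0},
    {"fingers": 1,"x": -80,"y": -270,"z": 70,"twist": 0},
    {"fingers": 1,"x": -80,"y": -290,"z": 70,"twist": 0},
    {"fingers": 1,"x": -80,"y": -290,"z": 70,"twist": 0},
  ],
)

```text
time: 28.05
ee_pos: [0.4021, -0.1795, 0.2526]
tcp_rot: [5.3, 89.5, 1.9]
wrist_force: [-1.0, 0.7, 0.0]
opening: 0.0854
```

```bash
python3 -c "
from h import *
snap('top','t20');snap('side','s20');crop('t20',100,170,250,270,5,'t20c')"
```

```text
(no output)
```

View pics/t20c.png

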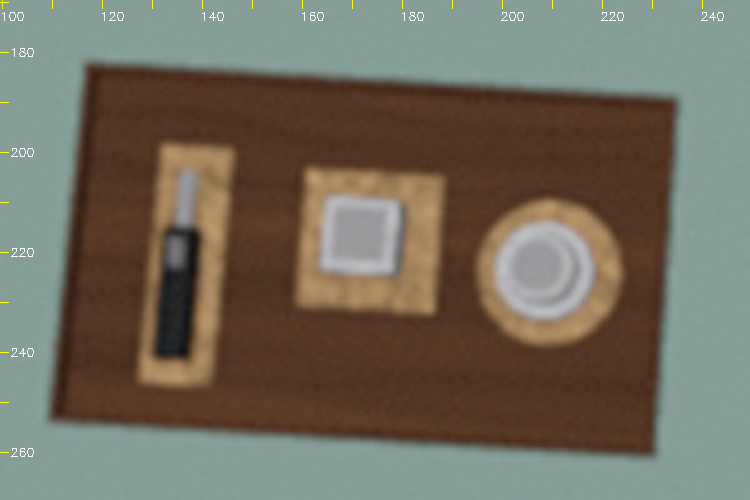

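View pics/s20.png

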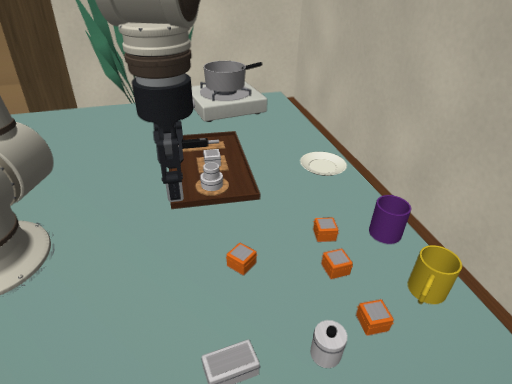

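t20 and s20 show everything in place, with the canister, oblong tin and orange tins where they were. I'll cross-check with the top camera, using crop readings: nozzle tip (188.5,170), handle front centre at about (182,231), handle end (172,358), square lid centre (361.5,235), wide lid (545,271), small lid (542,266).

Run:
```python
from h import *
f=lambda x,y:(100+x/5-.5,170+y/5-.5)
for n,p,z in (('noz',(188.5,170),.028),('hend',(172,358),.03),('sq',(361,235),.046),('sqmat',(370.5,241),.01),('stripmat',(186.5,265),.01),('rmat',(549.5,272),.01),('wide',(545,270.5),.04),('small',(542,266),.07)):
    print(n,(onz('t20',f(*p),z)*1e3).round(1))
L=[onz('t20',f(*p),z)*1e3 for p,z in (((188.5,170),.028),((172,358),.03))];print((L[0]+L[1])/2)
```

```text
noz [572.4 381.4  28. ]
hend [454.4 386.4  30. ]
sq [530.  268.1  46. ]
sqmat [529.2 269.3  10. ]
stripmat [513.6 385.6  10. ]
rmat [509.7 155.   10. ]
wide [508.7 154.6  40. ]
small [509.5 153.1  70. ]
[513.3719559  383.92865931  29.        ]
```

```bash
python3 -c "
from h import *
print(ticket.job_done())"
```

```text
the job is handed in; nothing more can be done
None
```

I packed the tray in the order asked and handed the job in at about 28 s of the 128 s allowed, with the gripper open and clear. The robot gives no verdict, so what follows rests on my own measurements.

| Item | Wrist camera check | Top camera check |
|---|---|---|
| Lighter on the long mat | about 1 mm off centre, within about 0.4° of the mat's axis | 1.7 mm off in y |
| Square tin on its mat | 0.5 mm off centre, within about 0.5° of square | 1.4 mm off |
| Wide tin on the round mat | under 1 mm off centre | 1.1 mm off |
| Small tin on the wide tin | about 1.1 mm off centre | 1.7 mm off |

- **Disagreement between cameras:** The top camera reads each offset up to about 1 mm larger than the wrist camera. That is inside the 2 mm calibration and its 3 mm pixels. I relied on the wrist views and made no further correction.
- **Left alone:** The last side view shows the canister, the oblong tin and the orange tins looking undisturbed. I judged this by eye and did not measure them.
- **Forces:** The highest wrist force component in the readings I saw was about 10 N.

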